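# Load a specimen dish and its carrier under the ring light

### The job

Set the D-shaped specimen dish fully down into the matching recess of the black carrier where the carrier lies on the bench, turning it so that its round end fits the recess's round end. Then take the carrier by its upright handle, dish and all, slide it in under the ring light of the microscope stage against the spring jaw, and let it down behind the rear stop so that it lies flat on the stage, clamped between jaw and stop, the dish still fully home in it. Let go, and leave everything else on the bench where it is.

Things in the scene. Friction and masses are not known exactly. Their poses are not given: they have to be found in the camera images.
- dish: D-shaped aluminium specimen dish, a reddish stone cemented in it; 70 long (x), 56 wide (y), 34 high, about 0.11 kg (varies). Vertical walls: straight sides 56 apart (grasp across these), square end at x = -35, half-round end of radius 28 reaching x = +35 (+x points to the round end). Origin: middle of length and width, on the underside; z up.
- carrier: Black plastic plate loose on the bench, 150 long (x), 80 wide (y), 5 thick, about 0.16 kg (varies). Origin: centre of the underside; z up; +x to its nose, the end with the recess. Square nose face at x = 75, tail face at x = -75. A rim around the recess tops out 13 above the underside. Aluminium handle block stands near the tail.
- recess (a point): Centre of the recess floor (carrier x = 33, z = 5), axes as the carrier's. The D-shaped recess is 8 deep, 72.4 x 58.4: 1.2 mm clearance all round the dish; its round end, made of straight faces, lies towards the nose. The dish's origin must come to this point, its x axis along the carrier's.
- handle (a point): Grip point on the carrier's handle, at carrier x = -52, y = 0, z = 42; axes as the carrier's. The handle block is 30 long (x), 20 thick (y: pinch across this) and its top is 55 above the carrier's underside.
- stage: Microscope stage, fixed: dark base 245 x 140 (x from -105 to 140), top 20 above the bench. Origin on the bench under the middle of the clamped carrier's place; +x points from the open loading end to the spring jaw, like the loaded carrier's +x. Two side guides 16 high above the top, inner faces at y = +-42 (carrier half width 40) from x = -4 to 62, flared outward from x = -31 to -4.
- nest (a point): Point on top of the stage base (stage x = 0, y = 0, z = 20) where the origin of the clamped carrier must come; axes as the stage's
- stop (a point): Middle of the upper inner edge of the rear stop (stage x = -75.5): a bar 60 wide, 10 thick, 6 high above the stage top. The carrier's tail must come down just inside it.
- jaw_face (a point): Centre of the spring jaw's face, which looks to stage -x; block 70 wide, from 2 to 20 above the stage top. Face rests at stage x = 66, so must be pushed back 9 to let the carrier's tail down inside the stop; it can go back 24. Pushes with 3 N at rest, 5.3 N at 9 mm, 6.5 N at 14 mm, and drives the let-down carrier back to the stop.
- ring (a point): Centre of the ring light's underside, 60 above the stage top (stage x = 33, y = 0). Fixed black ring, outer radius 44, inner 26, 14 thick, on posts at stage x = 55, y = +-62. The dish in the carrier (39 above the carrier's underside, its stone up to 43) cannot pass down through it: go in level from the open end, the carrier 7 to 15 above the stage top.
- petri: Bystander, leave alone: clear round closed petri dish, 60 diameter, 13 high (mm). Origin on its underside.
- tub: Bystander, leave alone: clear round lidded tub, 72 diameter, 55 high (mm). Origin on its underside.
- tray: Bystander, leave alone: rectangular open aluminium tray (not the D-shaped dish) with a stone in it, 75 x 58 x 28 high (mm). Origin on its underside.
- ruler: Bystander, leave alone: brass-coloured flat ruler, 200 x 30 x 4 (mm). Origin on its underside.
- brush: Bystander, leave alone: brush lying on the bench beyond the stage; its origin lies on it.
- vial: Bystander, leave alone: amber bottle, 44 diameter, 75 high (mm). Origin on its underside.
- driver: Bystander, leave alone: screwdriver lying on the bench; its origin lies on it.
Things that resemble listed ones, but are neither listed nor needed, are in the scene too. What is shaped like the dish but purple or red is not meant.

How it is judged:
On the way, in this order (a step that is already met when the one before it is completed fails the run):
1. the dish is fully home in the carrier's recess, right way round, while the carrier lies flat on the bench clear of the stage (x of dish in the frame of carrier between 0.029 and 0.037 m and y of dish in the frame of carrier between -0.004 and 0.004 m and z of dish in the frame of carrier between 0.002 and 0.0075 m and angle between the x axis of dish and the x axis of carrier, either way round below 0.1 rad and angle between the z axis of dish and the z axis of carrier, either way round below 0.05 rad and height (world z) of carrier below 0.004 m and angle between carrier's own z axis and vertical below 0.04 rad and horizontal distance between carrier and nest above 0.13 m), for 0.2 s.
2. the carrier is lifted off the bench with the dish home in it (x of dish in the frame of carrier between 0.029 and 0.037 m and y of dish in the frame of carrier between -0.004 and 0.004 m and z of dish in the frame of carrier between 0.002 and 0.0075 m and angle between the x axis of dish and the x axis of carrier, either way round below 0.1 rad and angle between the z axis of dish and the z axis of carrier, either way round below 0.05 rad and height (world z) of carrier above 0.02 m and horizontal distance between carrier and nest above 0.05 m), for 0.1 s.
At the end, for the whole second after the job is handed in: Carrier flat on the stage floor at the nest point (4 mm in x and y, under 2.5 mm above it, tilt 0.03, turn 0.06 rad), so held between jaw and rear stop; dish home in its recess (4 mm sideways, under 2.5 mm above its floor, turn 0.1 rad); both at rest (x of dish in the frame of carrier between 0.029 and 0.037 m and y of dish in the frame of carrier between -0.004 and 0.004 m and z of dish in the frame of carrier between 0.002 and 0.0075 m and angle between the x axis of dish and the x axis of carrier, either way round below 0.1 rad and angle between the z axis of dish and the z axis of carrier, either way round below 0.05 rad and x of carrier in the frame of nest between -0.004 and 0.004 m and y of carrier in the frame of nest between -0.004 and 0.004 m and z of carrier in the frame of nest between -0.003 and 0.0025 m and angle between carrier's own z axis and vertical below 0.03 rad and angle between the x axis of carrier and the x axis of stage, either way round below 0.06 rad and linear speed of each of carrier, dish below 0.01 m/s); the robot touches nothing.
It fails at once if a bystander is moved by more than 30 mm (distance of any of petri, tub, tray, ruler, brush, vial, driver from where it was at the start of the episode above 0.03 m).
It also fails if it takes over 72 s, if anything falls off the work surface, if the arm or the gripper's body presses on something with over 40 N, if the wrist force passes 120 N, or if a joint passes its speed limit or range.

### The arm

A 6-joint arm with a two-finger parallel gripper is mounted at the origin on the work surface. World frame = base frame: x ahead of the robot, y to its left, z up, the work surface at z = 0. Lengths are in m, angles in rad, forces in N, time in s.
With the tool pointing down it reaches from about 0.375 to 0.75 m from the base axis. Payload 9 kg.
Tool frame: the origin (TCP) lies midway between the tips of the shut fingers; the grasp point (between the pads) lies manip.hold_point_z behind it (manip.hold_point_z is the distance from the TCP to the grasp point, in m); z points along the fingers, y is the line along which they close (so a half turn about z gives the same grasp; the last joint's range is limited). The gripper opens to 85 mm and grips with 20 to 120 N. Pads are 22 mm wide; open, the fingers measure 114 mm over their backs; the gripper's body (76 mm by 85 mm) begins 54 mm behind the grasp point. The pads swing forward as they close: fully open they stand 13 mm farther back than shut.
Start: joints at [-1.489, 0.104, 0.097, 1.564, 0, 1.353], TCP at [0.177, -0.573, 0.231] pointing down, gripper open.
Joint ranges: [-2.99, 2.99], [-0.84, 1.86], [-1.1, 1.16], [-1.84, 2.11], [-1.51, 1.56], [-3.14, 3.14]. Speed limits (rad/s): [2.22, 2.22, 2.57, 3.14, 3.14, 3.14].

### API

Orientations are given as [roll, pitch, yaw] about the fixed x, y, z axes, in that order (R = Rz(yaw) Ry(pitch) Rx(roll)).
In Python, from station import manip gives the robot as it stands. The module is installed in compiled form; this text tells all that it offers.
- The arm moves only by the tool drive_tool, never from a script. Its argument "targets" is a list of rows, each an object of numbers: "x", "y", "z": the shift along the tool's x, y, z normalised to -1 to 1, where 1 is 0.12 m; "ax", "ay", "az": the turn, a rotation vector about the tool's x, y, z normalised to -1 to 1, where 1 is 180 degrees; "jaw": the opening, from -1 (shut) to 1 (fully open). In form: [{"x": .., "y": .., "z": .., "ax": .., "ay": .., "az": .., "jaw": ..}, ...]. A call has 1 to 10 rows; each row is the pose to reach, as a shift and turn from the pose commanded when the call began, along the tool's axes at that moment, turning the shorter way round; what a row does not reach only later rows make up. A row lasts 1/8 s, in which the tool goes at most 62.5 mm and 10.7 degrees, less where a joint would pass 70% of its speed; a pose out of reach is approached as far as the arm can. A call with a number of a shift or a turn outside -1 to 1 is refused whole. A call with a gripper value outside its range is refused whole. The fingers move at their own pace and stop on an object; "grip_force" is the grip in N (left out, the last holds). Time passes only in rows, so rows that repeat a pose let the fingers close. It gives the time, the measured TCP pose, the force, the opening and the grip force at its end, in the units of the state.
- manip.get_obs(): the state, without advancing time (a new reading comes with each control period).
- manip.get_image(name): name is "side" or "top" or "wrist"; returns a dict with "pixels" (420x560x3 uint8, red, green, blue), "fx", "fy", "cx", "cy" (pixels), "rvec" (rotation vector, rad) and "tvec" (3), from world to camera coordinates, as OpenCV has them. Camera axes: x right, y down, z forward; pixel columns grow to the right and rows downward; lengths in m; the calibration is good to about 2 mm. A picture is of the moment at which its call begins. There is no depth.
- manip.close_job(): hands the job in; it is judged then, once.
The state is a dict: "time": time; "joint_pos": joint angles; "qd": joint speeds; "joint_torque": joint torques, N m; "eef_pos": TCP position; "ee_rot": TCP orientation; "ft_force": force on the tool from outside, world axes, zero at the start; "wrist_torque": the same for the moment, N m; "finger_gap": finger opening in m; "grasp_force": force on a finger pad.
Only numpy, scipy, OpenCV 4.12 (cv2) and the standard library are available. Lean on these libraries where they do the work, as an engineer would, in place of code of your own. Each camera call takes 0.05 s, during which the arm holds its last target. There are 200 camera calls.

## Working session

There is one attempt and no reset: what is moved stays moved. The work goes in short steps, Python scripts to look and compute and a tool call to move; the robot and the scene stay as the last step left them, time stands still between calls to the robot, and variables do not carry over. Pictures are saved under pics/ and viewed, at most 13 in all, crops included, and the job is handed in when it is done.

Besides the shell and the picture viewer there is one more tool, called in YAML: its name, and indented under it one key for each argument. drive_tool: Moves the arm, as the interface text tells. Its arguments: {"type":"object","properties":{"targets":{"type":"array","items":{"type":"object","properties":{"x":{"type":"number","minimum":-1,"maximum":1},"y":{"type":"number","minimum":-1,"maximum":1},"z":{"type":"number","minimum":-1,"maximum":1},"ax":{"type":"number","minimum":-1,"maximum":1},"ay":{"type":"number","minimum":-1,"maximum":1},"az":{"type":"number","minimum":-1,"maximum":1},"jaw":{"type":"number"}}}},"grip_force":{"type":"number"}},"required":["targets"]}

```bash
mkdir -p pics
cat > h.py <<'E'
import numpy as np,cv2
from scipy.spatial.transform import Rotation as R
from station import manip
def img(n,f=None):
    d=manip.get_image(n)
    if f: cv2.imwrite('pics/'+f,d['pixels'][:,:,::-1])
    return d
def cam(d):
    K=np.array([[d['fx'],0,d['cx']],[0,d['fy'],d['cy']],[0,0,1]]);Rm=cv2.Rodrigues(np.array(d['rvec'],float))[0];return K,Rm,np.array(d['tvec'],float).ravel()
def px2w(d,uv,z):
    K,Rm,t=cam(d);out=[]
    c=-Rm.T@t
    for u,v in uv:
        r=Rm.T@np.linalg.solve(K,[u,v,1]);out.append(c+r*(z-c[2])/r[2])
    return np.array(out)
def w2px(d,P):
    K,Rm,t=cam(d);q=(np.atleast_2d(P)@Rm.T+t)@K.T;return q[:,:2]/q[:,2:]
def go(p,yaw,cur=None):
    """row numbers to reach TCP p, pointing down with tool x heading yaw"""
    s=manip.get_obs();p0=np.array(s['eef_pos']);R0=R.from_euler('xyz',s['ee_rot'])
    T=R.from_euler('z',yaw)*R.from_euler('x',np.pi)
    print('shift',np.round(R0.inv().apply(np.array(p)-p0)/.12,4),'turn',np.round((R0.inv()*T).as_rotvec()/np.pi,4))
E
python3 - <<'E'
from h import *
s=manip.get_obs();print(s,manip.hold_point_z)
for n in('top','side'):
    d=img(n,n+'0.png');print(n,d['fx'],-cam(d)[1].T@cam(d)[2])
E
```

```text
{'time': 0.0, 'joint_pos': array([-1.48871053e+00,  1.04714358e-01,  9.64685182e-02,  1.56387637e+00,
        3.44165367e-05,  1.35308589e+00]), 'qd': array([ 0.00164258, -0.00079005,  0.00058175, -0.00105511, -0.0008802 ,
        0.00125496]), 'joint_torque': array([-1.26327712e-03, -5.56929910e+01,  5.03650546e+01,  1.69643154e-02,
       -5.02350158e-04,  1.03259114e-05]), 'eef_pos': array([ 0.17718166, -0.57290576,  0.23051308]), 'ee_rot': array([-3.14030551e+00, -3.19987076e-04,  2.99795996e-01]), 'ft_force': array([-0.13965483, -0.37909188, -1.32762421]), 'wrist_torque': array([ 0.00637481,  0.06595787, -0.00876404]), 'grasp_force': 0.0, 'finger_gap': 0.08540092383658429} 0.0187
top 427.54673152397004 [0.48872835 0.02273559 1.06288174]
side 408.16975341500796 [0.29830197 0.89781958 0.74214491]
```

View pics/top0.png

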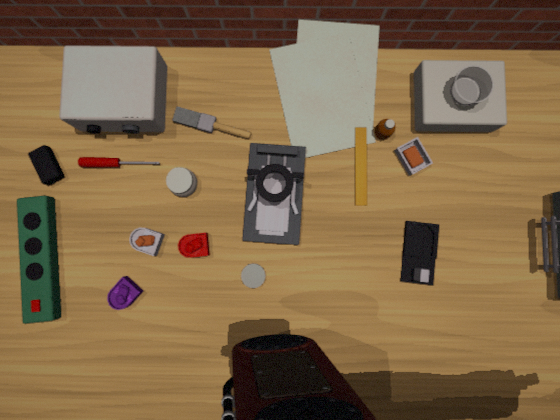

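View pics/side0.png

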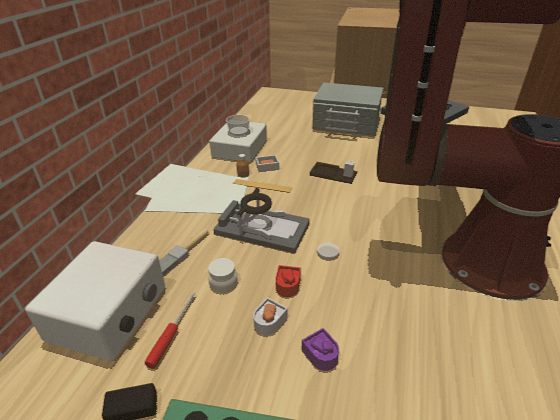

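The top view shows the silver D-dish with the reddish stone at (146,241). It also shows a red D at (194,245), a purple D at (124,293) and the rectangular tray at (414,157). The only aluminium D is (146,241), so that one is the dish. The carrier is at (420,252) with its handle at (423,275), and the stage is at (274,195) with its jaw towards the top of the picture. I'll confirm these in one enlarged crop.

Run:
```python
from h import *
d=img('top');p=d['pixels'][:,:,::-1]
a=cv2.resize(p[220:265,120:170],None,fx=8,fy=8,interpolation=cv2.INTER_CUBIC) #400x360
b=cv2.resize(p[215:290,395:445],None,fx=8,fy=8,interpolation=cv2.INTER_CUBIC) #400x600
s=cv2.resize(p[140:200,240:310],None,fx=4,fy=4,interpolation=cv2.INTER_CUBIC)#280x240
o=np.zeros((600,800,3),np.uint8);o[:360,:400]=a;o[:,400:]=b;o[360:,:280]=s
cv2.imwrite('pics/crop.png',o)
print(px2w(d,[(146,241)],.034),px2w(d,[(420,252)],.005),px2w(d,[(247,143),(305,145),(244,240),(299,243)],.02))
```

```text
[[0.49447762 0.33824626 0.034     ]] [[ 0.4765078  -0.32738475  0.005     ]] [[ 0.74047582  0.10086674  0.02      ]
 [ 0.73695515 -0.0432893   0.02      ]
 [ 0.50006917  0.10361039  0.02      ]
 [ 0.49453914 -0.03012564  0.02      ]]
```

View pics/crop.png

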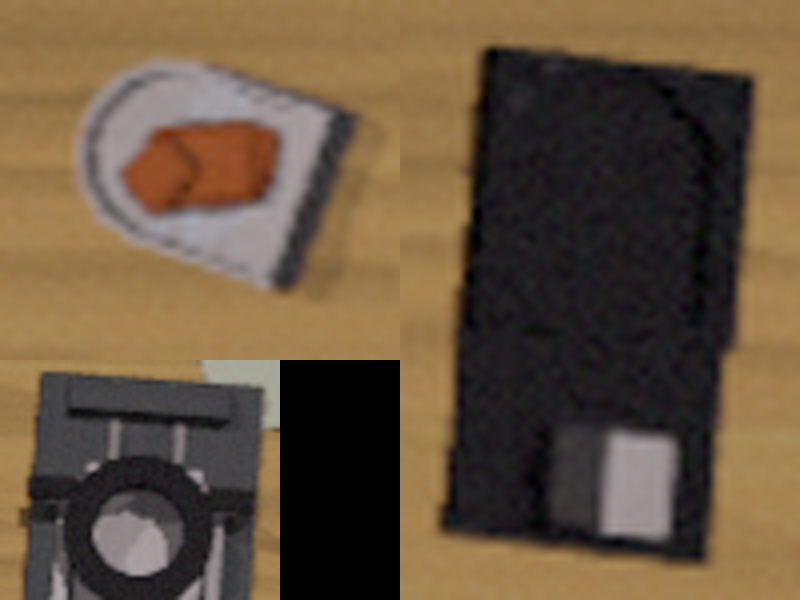

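The crop confirms the choice. The dish is the aluminium D with the orange-red stone, round end to the left and slightly up in the top view. The carrier's nose is up, with the recess outline at crop (700,150) and the handle at crop (640,480). The stage jaw is at the top.

```bash
cat >> h.py <<'E'
def plan(wps,n=None):
    """wps: list of (x,y,z,yaw); prints chained calls: shift/turn rows needed"""
    s=manip.get_obs();p=np.array(s['eef_pos']);Rc=R.from_euler('xyz',s['ee_rot'])
    for w in wps:
        T=R.from_euler('z',w[3])*R.from_euler('x',np.pi)
        while 1:
            sh=Rc.inv().apply(np.array(w[:3])-p)/.12;tv=(Rc.inv()*T).as_rotvec()/np.pi
            k=max(1,np.abs(sh).max()/.99);a=np.abs(tv).max()*180;sh=np.round(sh/k,3)
            f=min(1,105/max(a,1e-6));tv=np.round(tv*f,4)
            print('x %.3f y %.3f z %.3f ax %.4f ay %.4f az %.4f'%(*sh,*tv),'rows>=%.1f'%max(np.linalg.norm(sh)*.12/.0625,a*f/10.7))
            p=p+Rc.apply(sh*.12);Rc=Rc*R.from_rotvec(tv*np.pi)
            if k==1 and f==1: break
E
python3 - <<'E'
from h import *
d=img('top')
o=np.array([120,220]);f=lambda *q:[(o+np.array(x)/8) for x in q]
c=px2w(d,f((193,148),(335,108),(268,275)),.034);print(c,np.linalg.norm(c[1]-c[2]))
e=c[1]-c[2];print('yaw',np.degrees(np.arctan2(-e[0],e[1]))%180, np.degrees(np.arctan2(e[1],e[0])))
plan([(.45,-.12,.23,-1.95),(c[0,0],c[0,1],.2,-1.95)])
E
```

```text
[[0.50040775 0.34302199 0.034     ]
 [0.51295251 0.30067398 0.034     ]
 [0.46279381 0.3188773  0.034     ]] 0.0533596937984422
yaw 70.05343729294785 -19.94656270705215
x 0.990 y -0.884 z 0.003 ax -0.0002 ay 0.0002 az 0.5833 rows>=9.8
x -0.990 y -0.649 z 0.002 ax -0.0000 ay 0.0000 az 0.1328 rows>=2.3
x -0.990 y -0.163 z 0.002 ax -0.0000 ay 0.0000 az 0.0000 rows>=1.9
x -0.881 y -0.144 z 0.001 ax -0.0000 ay 0.0000 az 0.0000 rows>=1.7
x -0.990 y 0.275 z 0.066 ax -0.0000 ay 0.0000 az 0.0000 rows>=2.0
x -0.990 y 0.275 z 0.066 ax -0.0000 ay 0.0000 az 0.0000 rows>=2.0
x -0.990 y 0.274 z 0.067 ax -0.0000 ay 0.0000 az 0.0000 rows>=2.0
x -0.770 y 0.214 z 0.051 ax -0.0000 ay 0.0000 az 0.0000 rows>=1.5
```

drive_tool:
  targets:
    - {"x": 0.99,"y": -0.884,"az": 0.5833,"jaw": 1}
    - {"x": 0.99,"y": -0.884,"az": 0.5833}
    - {"x": 0.99,"y": -0.884,"az": 0.5833}
    - {"x": 0.99,"y": -0.884,"az": 0.5833}
    - {"x": 0.99,"y": -0.884,"az": 0.5833}
    - {"x": 0.99,"y": -0.884,"az": 0.5833}
    - {"x": 0.99,"y": -0.884,"az": 0.5833}
    - {"x": 0.99,"y": -0.884,"az": 0.5833}
    - {"x": 0.99,"y": -0.884,"az": 0.5833}
    - {"x": 0.99,"y": -0.884,"az": 0.5833}

```text
invalid input at $.targets[0]: expected keys x, y, z, ax, ay, az, jaw
```

drive_tool:
  targets:
    - {"x": -0.99,"y": -0.649,"az": 0.1328}
    - {"x": -0.99,"y": -0.649,"az": 0.1328}
    - {"x": -0.99,"y": -0.649,"az": 0.1328}

```text
invalid input at $.targets[0]: expected keys x, y, z, ax, ay, az, jaw
```

drive_tool:
  targets:
    - {"x": -0.99,"y": -0.163}
    - {"x": -0.99,"y": -0.163}
    - {"x": -0.99,"y": -0.163}

```text
invalid input at $.targets[0]: expected keys x, y, z, ax, ay, az, jaw
```

drive_tool:
  targets:
    - {"x": -0.88,"y": -0.144}
    - {"x": -0.88,"y": -0.144}

```text
invalid input at $.targets[0]: expected keys x, y, z, ax, ay, az, jaw
```

drive_tool:
  targets:
    - {"x": -0.99,"y": 0.275,"z": 0.066}
    - {"x": -0.99,"y": 0.275,"z": 0.066}
    - {"x": -0.99,"y": 0.275,"z": 0.066}

```text
invalid input at $.targets[0]: expected keys x, y, z, ax, ay, az, jaw
```

drive_tool:
  targets:
    - {"x": -0.99,"y": 0.275,"z": 0.066}
    - {"x": -0.99,"y": 0.275,"z": 0.066}
    - {"x": -0.99,"y": 0.275,"z": 0.066}

```text
invalid input at $.targets[0]: expected keys x, y, z, ax, ay, az, jaw
```

drive_tool:
  targets:
    - {"x": -0.99,"y": 0.275,"z": 0.066}
    - {"x": -0.99,"y": 0.275,"z": 0.066}
    - {"x": -0.99,"y": 0.275,"z": 0.066}
    - {"x": -0.99,"y": 0.275,"z": 0.066}

```text
invalid input at $.targets[0]: expected keys x, y, z, ax, ay, az, jaw
```

All keys are required in every row.

drive_tool:
  targets:
    - {"x": 0.99,"y": -0.884,"z": 0,"ax": 0,"ay": 0,"az": 0.5833,"jaw": 1}
    - {"x": 0.99,"y": -0.884,"z": 0,"ax": 0,"ay": 0,"az": 0.5833,"jaw": 1}
    - {"x": 0.99,"y": -0.884,"z": 0,"ax": 0,"ay": 0,"az": 0.5833,"jaw": 1}
    - {"x": 0.99,"y": -0.884,"z": 0,"ax": 0,"ay": 0,"az": 0.5833,"jaw": 1}
    - {"x": 0.99,"y": -0.884,"z": 0,"ax": 0,"ay": 0,"az": 0.5833,"jaw": 1}
    - {"x": 0.99,"y": -0.884,"z": 0,"ax": 0,"ay": 0,"az": 0.5833,"jaw": 1}
    - {"x": 0.99,"y": -0.884,"z": 0,"ax": 0,"ay": 0,"az": 0.5833,"jaw": 1}
    - {"x": 0.99,"y": -0.884,"z": 0,"ax": 0,"ay": 0,"az": 0.5833,"jaw": 1}
    - {"x": 0.99,"y": -0.884,"z": 0,"ax": 0,"ay": 0,"az": 0.5833,"jaw": 1}
    - {"x": 0.99,"y": -0.884,"z": 0,"ax": 0,"ay": 0,"az": 0.5833,"jaw": 1}

```text
time: 1.45
eef_pos: [0.1982, -0.4439, 0.2311]
ee_rot: [-3.091, 0.002, -1.452]
ft_force: [0.1, -0.2, 0.2]
finger_gap: 0.0857
grasp_force: 0.0
```

drive_tool:
  targets:
    - {"x": -0.99,"y": -0.649,"z": 0,"ax": 0,"ay": 0,"az": 0.1328,"jaw": 1}
    - {"x": -0.99,"y": -0.649,"z": 0,"ax": 0,"ay": 0,"az": 0.1328,"jaw": 1}
    - {"x": -0.99,"y": -0.649,"z": 0,"ax": 0,"ay": 0,"az": 0.1328,"jaw": 1}

```text
time: 1.82
eef_pos: [0.1082, -0.3135, 0.2349]
ee_rot: [-3.012, 0.026, -1.771]
ft_force: [-0.2, -0.4, 0.0]
finger_gap: 0.0853
grasp_force: 0.0
```

drive_tool:
  targets:
    - {"x": -0.99,"y": -0.163,"z": 0,"ax": 0,"ay": 0,"az": 0,"jaw": 1}
    - {"x": -0.99,"y": -0.163,"z": 0,"ax": 0,"ay": 0,"az": 0,"jaw": 1}

```text
time: 2.08
eef_pos: [0.1277, -0.2629, 0.2565]
ee_rot: [-3.006, 0.082, -1.741]
ft_force: [0.1, -0.9, 0.5]
finger_gap: 0.0856
grasp_force: 0.0
```

drive_tool:
  targets:
    - {"x": -0.88,"y": -0.144,"z": 0,"ax": 0,"ay": 0,"az": 0,"jaw": 1}
    - {"x": -0.88,"y": -0.144,"z": 0,"ax": 0,"ay": 0,"az": 0,"jaw": 1}

```text
time: 2.33
eef_pos: [0.1423, -0.2259, 0.2902]
ee_rot: [-3.0, 0.133, -1.71]
ft_force: [0.2, 0.1, -0.2]
finger_gap: 0.0852
grasp_force: 0.0
```

drive_tool:
  targets:
    - {"x": -0.99,"y": 0.275,"z": 0.066,"ax": 0,"ay": 0,"az": 0,"jaw": 1}
    - {"x": -0.99,"y": 0.275,"z": 0.066,"ax": 0,"ay": 0,"az": 0,"jaw": 1}
    - {"x": -0.99,"y": 0.275,"z": 0.066,"ax": 0,"ay": 0,"az": 0,"jaw": 1}

```text
time: 2.7
eef_pos: [0.1449, -0.1884, 0.3236]
ee_rot: [-3.016, 0.183, -1.697]
ft_force: [-1.0, -0.2, 0.3]
finger_gap: 0.0854
grasp_force: 0.0
```

drive_tool:
  targets:
    - {"x": -0.99,"y": 0.275,"z": 0.066,"ax": 0,"ay": 0,"az": 0,"jaw": 1}
    - {"x": -0.99,"y": 0.275,"z": 0.066,"ax": 0,"ay": 0,"az": 0,"jaw": 1}
    - {"x": -0.99,"y": 0.275,"z": 0.066,"ax": 0,"ay": 0,"az": 0,"jaw": 1}

```text
time: 3.08
eef_pos: [0.1459, -0.1813, 0.3139]
ee_rot: [-3.025, 0.205, -1.679]
ft_force: [0.5, 0.8, 0.2]
finger_gap: 0.0853
grasp_force: 0.0
```

drive_tool:
  targets:
    - {"x": -0.99,"y": 0.275,"z": 0.066,"ax": 0,"ay": 0,"az": 0,"jaw": 1}
    - {"x": -0.99,"y": 0.275,"z": 0.066,"ax": 0,"ay": 0,"az": 0,"jaw": 1}
    - {"x": -0.99,"y": 0.275,"z": 0.066,"ax": 0,"ay": 0,"az": 0,"jaw": 1}
    - {"x": -0.99,"y": 0.275,"z": 0.066,"ax": 0,"ay": 0,"az": 0,"jaw": 1}

```text
time: 3.58
eef_pos: [0.1465, -0.1744, 0.3062]
ee_rot: [-3.034, 0.224, -1.662]
ft_force: [-0.3, 0.1, -0.2]
finger_gap: 0.0857
grasp_force: 0.0
```

Run:
```python
from h import *
s=manip.get_obs();print(s['joint_pos'],s['eef_pos'],s['ee_rot'])
```

```text
[-1.66302051 -0.84072089 -0.52476663  2.11070544  0.10697888  3.14061831] [ 0.14654245 -0.1744438   0.30615305] [-3.03439317  0.22385072 -1.66202694]
```

Run:
```python
from h import *
plan([(.2,-.40,.25,-.8)])
```

```text
x 0.990 y -0.318 z 0.060 ax -0.0626 ay 0.0521 az -0.2768 rows>=4.7
x 0.789 y 0.472 z 0.223 ax 0.0000 ay 0.0000 az 0.0000 rows>=1.8
```

drive_tool:
  targets:
    - {"x": 0.99,"y": -0.318,"z": 0.06,"ax": -0.0626,"ay": 0.0521,"az": -0.2768,"jaw": 1}
    - {"x": 0.99,"y": -0.318,"z": 0.06,"ax": -0.0626,"ay": 0.0521,"az": -0.2768,"jaw": 1}
    - {"x": 0.99,"y": -0.318,"z": 0.06,"ax": -0.0626,"ay": 0.0521,"az": -0.2768,"jaw": 1}
    - {"x": 0.99,"y": -0.318,"z": 0.06,"ax": -0.0626,"ay": 0.0521,"az": -0.2768,"jaw": 1}
    - {"x": 0.99,"y": -0.318,"z": 0.06,"ax": -0.0626,"ay": 0.0521,"az": -0.2768,"jaw": 1}
    - {"x": 0.99,"y": -0.318,"z": 0.06,"ax": -0.0626,"ay": 0.0521,"az": -0.2768,"jaw": 1}

```text
time: 4.32
eef_pos: [0.1748, -0.2924, 0.2771]
ee_rot: [3.141, -0.001, -0.8]
ft_force: [0.6, -0.0, -1.1]
finger_gap: 0.0856
grasp_force: 0.0
```

Run:
```python
from h import *
s=manip.get_obs();print(s['joint_pos'],s['eef_pos'],s['ee_rot'])
plan([(.40,-.28,.23,-.3),(.46,-.08,.23,.6),(.49,.1,.23,1.22),(.5,.343,.2,1.22)])
```

```text
[-1.42229819e+00 -6.85875621e-01 -4.70877299e-01  1.78483318e+00
  5.47573543e-05  2.51945030e+00] [ 0.17480447 -0.29241749  0.27707162] [ 3.14107683e+00 -8.13235555e-04 -8.00155596e-01]
x 0.860 y -0.990 z 0.274 ax 0.0002 ay -0.0002 az -0.1592 rows>=2.7
x 0.533 y -0.197 z 0.118 ax 0.0000 ay -0.0000 az -0.0000 rows>=1.1
x -0.009 y -0.990 z 0.000 ax 0.0000 ay 0.0000 az -0.2865 rows>=4.8
x 0.584 y -0.471 z 0.000 ax 0.0000 ay 0.0000 az 0.0000 rows>=1.4
x 0.951 y -0.990 z 0.000 ax 0.0000 ay 0.0000 az -0.1973 rows>=3.3
x 0.145 y -0.028 z 0.000 ax 0.0000 ay 0.0000 az -0.0000 rows>=0.3
x 0.990 y -0.317 z 0.128 ax 0.0000 ay 0.0000 az -0.0000 rows>=2.0
x 0.941 y -0.301 z 0.122 ax 0.0000 ay 0.0000 az -0.0000 rows>=1.9
```

drive_tool:
  targets:
    - {"x": 0.86,"y": -0.99,"z": 0.274,"ax": 0,"ay": 0,"az": -0.1592,"jaw": 1}
    - {"x": 0.86,"y": -0.99,"z": 0.274,"ax": 0,"ay": 0,"az": -0.1592,"jaw": 1}
    - {"x": 0.86,"y": -0.99,"z": 0.274,"ax": 0,"ay": 0,"az": -0.1592,"jaw": 1}
    - {"x": 0.86,"y": -0.99,"z": 0.274,"ax": 0,"ay": 0,"az": -0.1592,"jaw": 1}
    - {"x": 0.86,"y": -0.99,"z": 0.274,"ax": 0,"ay": 0,"az": -0.1592,"jaw": 1}

```text
time: 4.95
eef_pos: [0.3313, -0.2839, 0.2437]
ee_rot: [-3.141, 0.001, -0.303]
ft_force: [-0.9, -0.4, 0.8]
finger_gap: 0.0852
grasp_force: 0.0
```

drive_tool:
  targets:
    - {"x": 0.533,"y": -0.197,"z": 0.118,"ax": 0,"ay": 0,"az": 0,"jaw": 1}
    - {"x": 0.533,"y": -0.197,"z": 0.118,"ax": 0,"ay": 0,"az": 0,"jaw": 1}

```text
time: 5.2
eef_pos: [0.4006, -0.28, 0.2284]
ee_rot: [-3.14, 0.002, -0.302]
ft_force: [-0.6, 0.6, 0.5]
finger_gap: 0.0855
grasp_force: 0.0
```

drive_tool:
  targets:
    - {"x": 0,"y": -0.99,"z": 0,"ax": 0,"ay": 0,"az": -0.2865,"jaw": 1}
    - {"x": 0,"y": -0.99,"z": 0,"ax": 0,"ay": 0,"az": -0.2865,"jaw": 1}
    - {"x": 0,"y": -0.99,"z": 0,"ax": 0,"ay": 0,"az": -0.2865,"jaw": 1}
    - {"x": 0,"y": -0.99,"z": 0,"ax": 0,"ay": 0,"az": -0.2865,"jaw": 1}
    - {"x": 0,"y": -0.99,"z": 0,"ax": 0,"ay": 0,"az": -0.2865,"jaw": 1}

```text
time: 5.82
eef_pos: [0.434, -0.1674, 0.2305]
ee_rot: [3.141, -0.0, 0.603]
ft_force: [-0.0, 0.7, 0.1]
finger_gap: 0.0855
grasp_force: 0.0
```

drive_tool:
  targets:
    - {"x": 0.584,"y": -0.471,"z": 0,"ax": 0,"ay": 0,"az": 0,"jaw": 1}
    - {"x": 0.584,"y": -0.471,"z": 0,"ax": 0,"ay": 0,"az": 0,"jaw": 1}

```text
time: 6.08
eef_pos: [0.4603, -0.0799, 0.2306]
ee_rot: [3.141, -0.001, 0.597]
ft_force: [0.7, -0.1, 0.9]
finger_gap: 0.0855
grasp_force: 0.0
```

drive_tool:
  targets:
    - {"x": 0.99,"y": -0.99,"z": 0,"ax": 0,"ay": 0,"az": -0.1973,"jaw": 1}
    - {"x": 0.99,"y": -0.99,"z": 0,"ax": 0,"ay": 0,"az": -0.1973,"jaw": 1}
    - {"x": 0.99,"y": -0.99,"z": 0,"ax": 0,"ay": 0,"az": -0.1973,"jaw": 1}
    - {"x": 0.99,"y": -0.99,"z": 0,"ax": 0,"ay": 0,"az": -0.1973,"jaw": 1}

```text
time: 6.58
eef_pos: [0.4914, 0.0861, 0.2305]
ee_rot: [3.141, -0.0, 1.224]
ft_force: [0.7, -1.3, 0.3]
finger_gap: 0.0854
grasp_force: 0.0
```

drive_tool:
  targets:
    - {"x": 0.99,"y": -0.317,"z": 0.128,"ax": 0,"ay": 0,"az": 0,"jaw": 1}
    - {"x": 0.99,"y": -0.317,"z": 0.128,"ax": 0,"ay": 0,"az": 0,"jaw": 1}
    - {"x": 0.99,"y": -0.317,"z": 0.128,"ax": 0,"ay": 0,"az": 0,"jaw": 1}

```text
time: 6.95
eef_pos: [0.4959, 0.2113, 0.2144]
ee_rot: [-3.141, -0.0, 1.222]
ft_force: [0.4, -0.8, -0.6]
finger_gap: 0.0853
grasp_force: 0.0
```

Run:
```python
from h import *
s=manip.get_obs();print(s['joint_pos'],s['eef_pos'],s['ee_rot'])
plan([(.5,.343,.2,1.22)])
```

```text
[ 1.59641268e-01 -8.43903475e-02 -1.23046063e-01  1.53270896e+00
  5.97051011e-04  2.07962434e+00] [0.49589484 0.21129731 0.21439188] [-3.14080545e+00 -2.44540471e-04  1.22160932e+00]
x 0.990 y -0.326 z 0.114 ax -0.0003 ay -0.0001 az 0.0005 rows>=2.0
x 0.053 y -0.017 z 0.006 ax 0.0000 ay 0.0000 az 0.0000 rows>=0.1
```

drive_tool:
  targets:
    - {"x": 0.99,"y": -0.326,"z": 0.114,"ax": 0,"ay": 0,"az": 0,"jaw": 1}
    - {"x": 0.99,"y": -0.326,"z": 0.114,"ax": 0,"ay": 0,"az": 0,"jaw": 1}
    - {"x": 0.99,"y": -0.326,"z": 0.114,"ax": 0,"ay": 0,"az": 0,"jaw": 1}

```text
time: 7.32
eef_pos: [0.5004, 0.3355, 0.2001]
ee_rot: [-3.14, 0.001, 1.221]
ft_force: [0.5, -1.3, 0.0]
finger_gap: 0.0852
grasp_force: 0.0
```

Run:
```python
from h import *
s=manip.get_obs();print(s['eef_pos'],s['ee_rot'])
d=img('wrist','w1.png');K,Rm,t=cam(d);print(-Rm.T@t,d['fx'],w2px(d,[[.5,.343,.034]]))
```

```text
[0.50035154 0.33553136 0.20007364] [-3.14022635e+00  6.37965069e-04  1.22096046e+00]
[0.52380277 0.4010933  0.34299264] 348.1166820030877 [[281.8136296  183.13060192]]
```

View pics/w1.png

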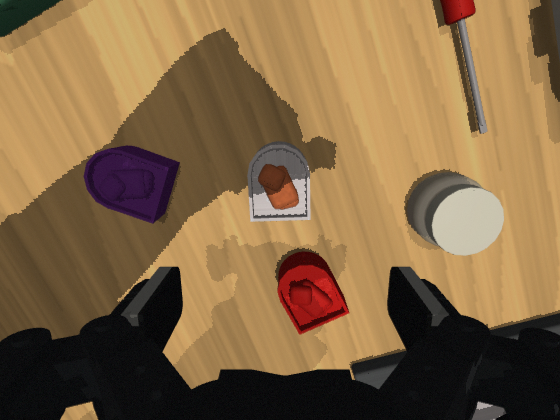

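The wrist view shows the silver dish at (279,183). Its square-end corners are at about (250,221) and (310,219), and the apex is at about (279,143). The red D and the white lid are nearby.

```bash
cat >> h.py <<'E'
def fitD(d,z,poly,x0,mask):
    pass
E
python3 - <<'E'
from h import *
d=img('wrist')
c=px2w(d,[(250,221),(310,219),(279,143),(250,180),(309,180)],.034);print(c)
print(np.linalg.norm(c[0]-c[1]),np.linalg.norm(c[3]-c[4]),np.linalg.norm((c[0]+c[1])/2-c[2]))
e=c[1]-c[0];a=np.degrees(np.arctan2(-e[0],e[1]));print('edge perp yaw',a,180+a)
u=c[2]-(c[0]+c[1])/2;print('axis yaw',np.degrees(np.arctan2(u[1],u[0])))
print('mid',((c[0]+c[1])/2+c[2])/2)
# edges precise
g=cv2.cvtColor(d['pixels'],cv2.COLOR_RGB2GRAY)
for v in (190,205):print(v,g[v,240:322].tolist())
for u_ in (265,295):print(u_,g[210:230,u_].tolist())
E
```

```text
[[0.46019856 0.31779888 0.034     ]
 [0.51339849 0.30038646 0.034     ]
 [0.51055706 0.37573516 0.034     ]
 [0.47453833 0.35388535 0.034     ]
 [0.52453035 0.33557282 0.034     ]]
0.05597700636962811 0.0532404972862653 0.07075089546797221
edge perp yaw -108.1233495176162 71.8766504823838
axis yaw 70.3784722453934
mid [0.49867779 0.34241391 0.034     ]
190 [94, 154, 156, 156, 157, 154, 150, 113, 95, 94, 79, 79, 94, 95, 96, 96, 102, 94, 100, 100, 101, 96, 100, 95, 59, 47, 53, 55, 56, 59, 63, 63, 61, 59, 59, 58, 56, 57, 109, 116, 114, 115, 114, 112, 111, 114, 116, 119, 115, 114, 113, 109, 101, 95, 91, 63, 185, 196, 196, 195, 198, 198, 197, 120, 72, 93, 190, 197, 195, 156, 156, 155, 154, 152, 154, 152, 153, 155, 156, 155, 153, 149]
205 [168, 166, 164, 164, 162, 162, 159, 157, 179, 188, 188, 132, 129, 188, 192, 191, 192, 193, 193, 192, 194, 194, 194, 194, 195, 195, 195, 196, 196, 196, 196, 166, 93, 90, 95, 97, 101, 101, 101, 98, 95, 85, 88, 101, 102, 105, 101, 104, 102, 103, 104, 119, 139, 165, 194, 195, 196, 195, 195, 196, 196, 195, 195, 196, 195, 78, 188, 192, 193, 159, 140, 139, 137, 142, 150, 156, 157, 155, 154, 154, 154, 156]
265 [191, 191, 190, 180, 73, 71, 113, 189, 186, 174, 156, 152, 150, 149, 147, 146, 147, 145, 145, 143]
295 [196, 187, 93, 73, 71, 116, 189, 190, 181, 173, 173, 172, 173, 172, 171, 169, 169, 169, 170, 164]
```

Run:
```python
from h import *
plan([(.4985,.342,.1,1.239),(.4985,.342,.008,1.239)])
```

```text
x 0.062 y -0.046 z 0.843 ax 0.0000 ay 0.0001 az -0.0064 rows>=1.6
x 0.000 y -0.000 z 0.766 ax 0.0000 ay 0.0000 az -0.0000 rows>=1.5
```

drive_tool:
  targets:
    - {"x": 0.062,"y": -0.046,"z": 0.84,"ax": 0,"ay": 0,"az": -0.0064,"jaw": 1}
    - {"x": 0.062,"y": -0.046,"z": 0.84,"ax": 0,"ay": 0,"az": -0.0064,"jaw": 1}
    - {"x": 0.062,"y": -0.046,"z": 0.84,"ax": 0,"ay": 0,"az": -0.0064,"jaw": 1}

```text
time: 7.8
eef_pos: [0.4968, 0.3405, 0.0977]
ee_rot: [-3.138, 0.003, 1.238]
ft_force: [0.6, -0.2, 1.0]
finger_gap: 0.0853
grasp_force: 0.0
```

drive_tool:
  targets:
    - {"x": 0,"y": 0,"z": 0.25,"ax": 0,"ay": 0,"az": 0,"jaw": 1}
    - {"x": 0,"y": 0,"z": 0.5,"ax": 0,"ay": 0,"az": 0,"jaw": 1}
    - {"x": 0,"y": 0,"z": 0.77,"ax": 0,"ay": 0,"az": 0,"jaw": 1}
    - {"x": 0,"y": 0,"z": 0.77,"ax": 0,"ay": 0,"az": 0,"jaw": 1}
    - {"x": 0,"y": 0,"z": 0.77,"ax": 0,"ay": 0,"az": 0,"jaw": 1}

```text
time: 8.43
eef_pos: [0.5, 0.3433, 0.0105]
ee_rot: [3.139, -0.002, 1.239]
ft_force: [0.1, 0.7, -0.0]
finger_gap: 0.0851
grasp_force: 0.0
```

drive_tool:
  targets:
    - {"x": 0,"y": 0,"z": 0,"ax": 0,"ay": 0,"az": 0,"jaw": 0}
    - {"x": 0,"y": 0,"z": 0,"ax": 0,"ay": 0,"az": 0,"jaw": 0}
    - {"x": 0,"y": 0,"z": 0,"ax": 0,"ay": 0,"az": 0,"jaw": 0}
    - {"x": 0,"y": 0,"z": 0,"ax": 0,"ay": 0,"az": 0,"jaw": 0}
    - {"x": 0,"y": 0,"z": 0,"ax": 0,"ay": 0,"az": 0,"jaw": 0}
    - {"x": 0,"y": 0,"z": 0,"ax": 0,"ay": 0,"az": 0,"jaw": 0}
    - {"x": 0,"y": 0,"z": 0,"ax": 0,"ay": 0,"az": 0,"jaw": 0}
    - {"x": 0,"y": 0,"z": 0,"ax": 0,"ay": 0,"az": 0,"jaw": 0}
  grip_force: 30

```text
time: 9.43
eef_pos: [0.4992, 0.3437, 0.0092]
ee_rot: [3.14, -0.001, 1.24]
ft_force: [-0.1, -0.7, 6.0]
finger_gap: 0.0559
grasp_force: 31.7
```

Run:
```python
from h import *
s=manip.get_obs();print(s['eef_pos'],s['ee_rot'],s['joint_pos'])
plan([(.4985,.342,.12,1.239),(.48,.18,.21,1.239),(.48,-.08,.21,.6),(.44,-.2,.21,.0),(.48,-.33,.18,-.09)])
```

```text
[0.49921904 0.34366738 0.0092444 ] [ 3.13980446e+00 -1.44326008e-03  1.24037945e+00] [ 3.87451685e-01  2.00967575e-01 -2.04590220e-01  1.16294230e+00
 -8.91625255e-05  2.28866608e+00]
x -0.014 y 0.000 z -0.923 ax 0.0006 ay -0.0005 az 0.0004 rows>=1.8
x -0.990 y 0.220 z -0.560 ax -0.0000 ay 0.0000 az 0.0000 rows>=2.2
x -0.336 y 0.074 z -0.190 ax -0.0000 ay 0.0000 az 0.0000 rows>=0.8
x -0.990 y 0.341 z 0.000 ax -0.0000 ay 0.0000 az 0.2034 rows>=3.4
x -0.633 y 0.924 z 0.000 ax -0.0000 ay 0.0001 az 0.0000 rows>=2.2
x -0.839 y 0.637 z 0.000 ax -0.0000 ay -0.0000 az 0.1910 rows>=3.2
x 0.304 y 0.990 z 0.228 ax -0.0000 ay -0.0000 az 0.0287 rows>=2.0
x 0.037 y 0.091 z 0.022 ax -0.0000 ay -0.0000 az -0.0000 rows>=0.2
```

drive_tool:
  targets:
    - {"x": 0,"y": 0,"z": -0.4,"ax": 0,"ay": 0,"az": 0,"jaw": 0}
    - {"x": 0,"y": 0,"z": -0.92,"ax": 0,"ay": 0,"az": 0,"jaw": 0}
    - {"x": 0,"y": 0,"z": -0.92,"ax": 0,"ay": 0,"az": 0,"jaw": 0}

```text
time: 9.8
eef_pos: [0.5014, 0.3448, 0.1246]
ee_rot: [3.134, -0.007, 1.241]
ft_force: [0.9, -0.0, -1.7]
finger_gap: 0.0555
grasp_force: 33.2
```

drive_tool:
  targets:
    - {"x": -0.99,"y": 0.22,"z": -0.56,"ax": 0,"ay": 0,"az": 0,"jaw": 0}
    - {"x": -0.99,"y": 0.22,"z": -0.56,"ax": 0,"ay": 0,"az": 0,"jaw": 0}
    - {"x": -0.99,"y": 0.22,"z": -0.56,"ax": 0,"ay": 0,"az": 0,"jaw": 0}

```text
time: 10.18
eef_pos: [0.4852, 0.2203, 0.1869]
ee_rot: [3.139, -0.001, 1.238]
ft_force: [-0.1, 0.1, -0.7]
finger_gap: 0.0554
grasp_force: 33.1
```

drive_tool:
  targets:
    - {"x": -0.336,"y": 0.074,"z": -0.19,"ax": 0,"ay": 0,"az": 0,"jaw": 0}

```text
time: 10.3
eef_pos: [0.479, 0.1814, 0.2066]
ee_rot: [-3.139, 0.0, 1.242]
ft_force: [0.1, 0.3, -1.7]
finger_gap: 0.0549
grasp_force: 33.0
```

drive_tool:
  targets:
    - {"x": -0.99,"y": 0.341,"z": 0,"ax": 0,"ay": 0,"az": 0.2034,"jaw": 0}
    - {"x": -0.99,"y": 0.341,"z": 0,"ax": 0,"ay": 0,"az": 0.2034,"jaw": 0}
    - {"x": -0.99,"y": 0.341,"z": 0,"ax": 0,"ay": 0,"az": 0.2034,"jaw": 0}
    - {"x": -0.99,"y": 0.341,"z": 0,"ax": 0,"ay": 0,"az": 0.2034,"jaw": 0}

```text
time: 10.8
eef_pos: [0.4799, 0.0551, 0.2069]
ee_rot: [-3.14, 0.001, 0.595]
ft_force: [0.1, -0.1, -0.5]
finger_gap: 0.0557
grasp_force: 33.1
```

drive_tool:
  targets:
    - {"x": -0.633,"y": 0.924,"z": 0,"ax": 0,"ay": 0,"az": 0,"jaw": 0}
    - {"x": -0.633,"y": 0.924,"z": 0,"ax": 0,"ay": 0,"az": 0,"jaw": 0}
    - {"x": -0.633,"y": 0.924,"z": 0,"ax": 0,"ay": 0,"az": 0,"jaw": 0}

```text
time: 11.18
eef_pos: [0.4799, -0.0814, 0.2066]
ee_rot: [-3.141, 0.001, 0.598]
ft_force: [0.8, 1.5, -1.7]
finger_gap: 0.0549
grasp_force: 33.1
```

drive_tool:
  targets:
    - {"x": -0.839,"y": 0.637,"z": 0,"ax": 0,"ay": 0,"az": 0.191,"jaw": 0}
    - {"x": -0.839,"y": 0.637,"z": 0,"ax": 0,"ay": 0,"az": 0.191,"jaw": 0}
    - {"x": -0.839,"y": 0.637,"z": 0,"ax": 0,"ay": 0,"az": 0.191,"jaw": 0}
    - {"x": -0.839,"y": 0.637,"z": 0,"ax": 0,"ay": 0,"az": 0.191,"jaw": 0}

```text
time: 11.68
eef_pos: [0.4403, -0.1987, 0.207]
ee_rot: [-3.14, 0.001, -0.003]
ft_force: [1.0, 0.0, -0.4]
finger_gap: 0.0552
grasp_force: 33.1
```

Run:
```python
from h import *
s=manip.get_obs();print(s['eef_pos'],s['ee_rot'],s['joint_pos'])
plan([(.48,-.33,.17,-.09)])
```

```text
[ 0.44025032 -0.19868577  0.20695054] [-3.14020965e+00  8.38360135e-04 -3.26983426e-03] [-6.95928140e-01 -2.57367097e-01 -2.91561917e-01  1.53812983e+00
  5.28928078e-04  2.44893452e+00]
x 0.303 y 0.990 z 0.277 ax -0.0004 ay 0.0003 az 0.0276 rows>=2.1
x 0.041 y 0.100 z 0.029 ax -0.0000 ay -0.0000 az 0.0000 rows>=0.2
```

drive_tool:
  targets:
    - {"x": 0.32,"y": 0.99,"z": 0.29,"ax": 0,"ay": 0,"az": 0.0276,"jaw": 0}
    - {"x": 0.32,"y": 0.99,"z": 0.29,"ax": 0,"ay": 0,"az": 0.0276,"jaw": 0}
    - {"x": 0.32,"y": 0.99,"z": 0.29,"ax": 0,"ay": 0,"az": 0.0276,"jaw": 0}
    - {"x": 0.32,"y": 0.99,"z": 0.29,"ax": 0,"ay": 0,"az": 0.0276,"jaw": 0}

```text
time: 12.18
eef_pos: [0.479, -0.3165, 0.172]
ee_rot: [-3.14, 0.001, -0.085]
ft_force: [-0.7, 0.6, -0.2]
finger_gap: 0.0553
grasp_force: 33.1
```

Run:
```python
from h import *
d=img('wrist','w2.png');s=manip.get_obs();print(s['eef_pos'],s['ee_rot'])
p=d['pixels'][:,:,::-1]
# brighten darks
b=(np.clip((p/255.)**.5,0,1)*255).astype(np.uint8)
cv2.imwrite('pics/w2b.png',cv2.resize(b[60:380,120:440],(800,800))[0:600] if 0 else cv2.resize(b[100:400,80:480],(800,600),interpolation=cv2.INTER_CUBIC))
```

```text
[ 0.4791958  -0.31625169  0.17297823] [-3.14073024e+00  3.56491209e-04 -8.44675951e-02]
```

View pics/w2b.png

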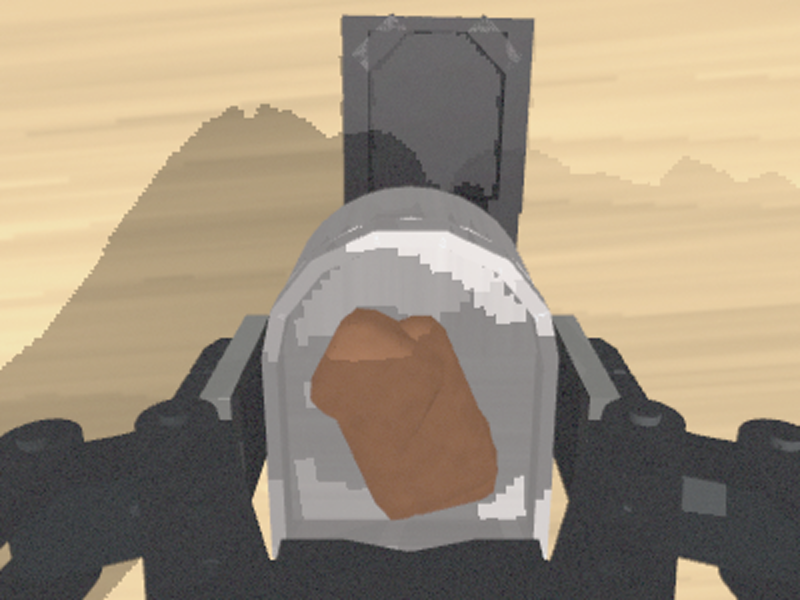

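The gamma-lifted crop (2x, offset 80,100) shows the carrier's nose corners at (343,16) and (534,19). The recess edges are at x≈369 and 504, with chamfer faces towards the nose. The dish is held squarely, with its front wall bottom at (405,187) and rim apex at (405,231).

Run:
```python
from h import *
d=img('wrist');s=manip.get_obs();p=np.array(s['eef_pos']);Rt=R.from_euler('xyz',s['ee_rot']);print(p,s['ee_rot'])
K,Rm,t=cam(d);print('cam in tool',Rt.inv().apply(-Rm.T@t-p))
o=np.array([80,100]);f=lambda *q:[o+np.array(x)/2 for x in q]
zb=p[2]-.008
print('apex bottom tool',Rt.inv().apply(px2w(d,f((408,187)),zb)-p))
print('apex top tool',Rt.inv().apply(px2w(d,f((405,231)),zb+.034)-p))
print('rim sides tool',Rt.inv().apply(px2w(d,f((264,350),(556,350)),zb+.034)-p))
n=px2w(d,f((343,16),(534,19)),.013);print('nose',n,np.linalg.norm(n[1]-n[0]))
e=n[0]-n[1];print('yaw from nose',np.arctan2(-e[0],e[1]))
r=px2w(d,f((369,100),(505,100),(371,170),(500,180)),.013);print('recess',r,np.linalg.norm(r[0]-r[1]))
nn=px2w(d,f((402,29),(470,31)),.013);print('recess nose inner edge',nn)
sd=px2w(d,f((343,16),(344,190),(534,19),(519,220)),.013);
for a,b in((0,1),(2,3)):
    e=sd[a]-sd[b];print('side yaw',np.arctan2(e[1],e[0]))
# tail region via top camera
g=img('top');o2=np.array([395,215]);f2=lambda *q:[o2+np.array(x)/8 for x in q]
q=px2w(g,f2((705,560),(443,530)),.005);print('tail',q,np.linalg.norm(q[0]-q[1]))
q2=px2w(g,f2((485,48),(750,75)),.013);print('nose top',q2,np.linalg.norm(q2[0]-q2[1]))
m=q2.mean(0)-q.mean(0);print('len',np.linalg.norm(m[:2]),'yaw',np.arctan2(m[1],m[0]))
```

```text
[ 0.47932414 -0.3162155   0.17356745] [-3.14152579e+00 -3.92394120e-04 -8.40704462e-02]
cam in tool [ 6.89459899e-02  5.79551657e-05 -1.42312054e-01]
apex bottom tool [[ 0.0339344  -0.00029144  0.00801334]]
apex top tool [[ 0.0339816  -0.00074254 -0.02598662]]
rim sides tool [[ 0.01120151 -0.02665081 -0.02599382]
 [ 0.0111961   0.02689862 -0.02599741]]
nose [[ 0.55307191 -0.29460522  0.013     ]
 [ 0.54514012 -0.37399831  0.013     ]] 0.07978832107198372
yaw from nose -0.09957484486214503
recess [[ 0.51758655 -0.30194305  0.013     ]
 [ 0.51264341 -0.36035335  0.013     ]
 [ 0.48692996 -0.29975021  0.013     ]
 [ 0.47758552 -0.35648411  0.013     ]] 0.058619092425849395
recess nose inner edge [[ 0.54578145 -0.31868982  0.013     ]
 [ 0.54256634 -0.34706093  0.013     ]]
side yaw -0.10446186242601783
side yaw -0.11314599015106684
tail [[ 0.39884011 -0.47858363  0.005     ]
 [ 0.4067401  -0.39959585  0.005     ]] 0.07938184838532786
nose top [[ 0.55315909 -0.41316454  0.013     ]
 [ 0.54590851 -0.49353497  0.013     ]] 0.08069682012971273
len 0.14743493594943102 yaw -0.09687216359778933
```

Run:
```python
from h import *
plan([(.5083,-.3301,.055,-.103)])
```

```text
x 0.249 y 0.094 z 0.990 ax 0.0001 ay -0.0003 az 0.0060 rows>=2.0
x 0.000 y -0.000 z 0.001 ax 0.0000 ay 0.0000 az 0.0000 rows>=0.0
```

drive_tool:
  targets:
    - {"x": 0.249,"y": 0.094,"z": 0.4,"ax": 0,"ay": 0,"az": 0.006,"jaw": 0}
    - {"x": 0.249,"y": 0.094,"z": 0.7,"ax": 0,"ay": 0,"az": 0.006,"jaw": 0}
    - {"x": 0.249,"y": 0.094,"z": 0.99,"ax": 0,"ay": 0,"az": 0.006,"jaw": 0}
    - {"x": 0.249,"y": 0.094,"z": 0.99,"ax": 0,"ay": 0,"az": 0.006,"jaw": 0}
    - {"x": 0.249,"y": 0.094,"z": 0.99,"ax": 0,"ay": 0,"az": 0.006,"jaw": 0}

```text
time: 12.95
eef_pos: [0.5086, -0.3314, 0.0565]
ee_rot: [3.14, -0.002, -0.104]
ft_force: [-0.2, -0.7, 0.1]
finger_gap: 0.0555
grasp_force: 33.1
```

Run:
```python
from h import *
d=img('wrist','w3.png');s=manip.get_obs();print(s['eef_pos'],s['ee_rot'])
p=d['pixels'][:,:,::-1]
b=(np.clip((p/255.)**.5,0,1)*255).astype(np.uint8)
cv2.imwrite('pics/w3b.png',cv2.resize(b[100:400,80:480],(800,600),interpolation=cv2.INTER_CUBIC))
```

```text
[ 0.50883558 -0.33188889  0.05688658] [ 3.13951596e+00 -2.65139948e-03 -1.03844990e-01]
```

View pics/w3b.png

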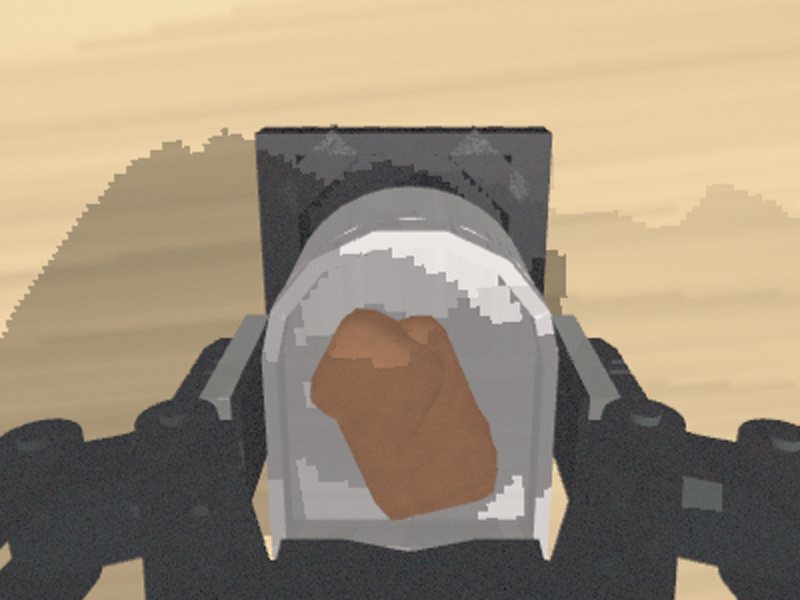

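The dish now hangs just above the recess. The nose's top edge runs from (258,132) to (551,131) in the crop, and the dish's front bottom is at (408,187).

Run:
```python
from h import *
d=manip.get_image('wrist');s=manip.get_obs()
K,Rm,t=cam(d);c=-Rm.T@t
# tool pose from camera (fixed mount) to be self-consistent
Rt=R.from_euler('xyz',s['ee_rot']);p=np.array(s['eef_pos']);print(p,s['ee_rot'],d['cx'])
print('cam in tool',Rt.inv().apply(c-p))
o=np.array([80,100])
n=Rt.inv().apply(px2w(d,[o+np.array(x)/2 for x in((258,132),(551,131))],.013)-p);print(n,np.linalg.norm(n[0]-n[1]),n.mean(0))
zb=p[2]-.008
print('apex',Rt.inv().apply(px2w(d,[o+np.array((408,187))/2],zb)-p), Rt.inv().apply(px2w(d,[o+np.array(x)/2 for x in((264,350),(556,350))],zb+.034)-p).mean(0))
```

```text
[ 0.50884693 -0.33202241  0.05680132] [ 3.13944348e+00 -2.67484052e-03 -1.03922901e-01] 284.556203785258
cam in tool [ 0.06894205 -0.00026038 -0.14302922]
[[ 0.04074268 -0.04092718  0.0438226 ]
 [ 0.04099155  0.03797828  0.04399285]] 0.07890603396063986 [ 0.04086712 -0.00147445  0.04390772]
apex [[ 0.03385706 -0.00049324  0.00808955]] [ 1.09287267e-02 -6.93378399e-05 -2.59710693e-02]
```

drive_tool:
  targets:
    - {"x": 0,"y": -0.011,"z": 0.1,"ax": 0,"ay": 0,"az": 0,"jaw": 0}
    - {"x": 0,"y": -0.011,"z": 0.2,"ax": 0,"ay": 0,"az": 0,"jaw": 0}
    - {"x": 0,"y": -0.011,"z": 0.25,"ax": 0,"ay": 0,"az": 0,"jaw": 0}
    - {"x": 0,"y": -0.011,"z": 0.28,"ax": 0,"ay": 0,"az": 0,"jaw": 0}
    - {"x": 0,"y": -0.011,"z": 0.3,"ax": 0,"ay": 0,"az": 0,"jaw": 0}
    - {"x": 0,"y": -0.011,"z": 0.32,"ax": 0,"ay": 0,"az": 0,"jaw": 0}
    - {"x": 0,"y": -0.011,"z": 0.32,"ax": 0,"ay": 0,"az": 0,"jaw": 0}

```text
time: 13.92
eef_pos: [0.5079, -0.3299, 0.0158]
ee_rot: [-3.141, 0.0, -0.104]
ft_force: [-0.3, 0.2, -0.7]
finger_gap: 0.055
grasp_force: 33.1
```

drive_tool:
  targets:
    - {"x": 0,"y": 0,"z": 0.01,"ax": 0,"ay": 0,"az": 0,"jaw": 0}
    - {"x": 0,"y": 0,"z": 0.017,"ax": 0,"ay": 0,"az": 0,"jaw": 0}
    - {"x": 0,"y": 0,"z": 0.017,"ax": 0,"ay": 0,"az": 0,"jaw": 0}

```text
time: 14.3
eef_pos: [0.508, -0.3301, 0.0143]
ee_rot: [3.141, -0.0, -0.104]
ft_force: [-2.8, 1.8, 4.1]
finger_gap: 0.0555
grasp_force: 33.7
```

drive_tool:
  targets:
    - {"x": 0,"y": 0,"z": 0,"ax": 0,"ay": 0,"az": 0,"jaw": 0.3}
    - {"x": 0,"y": 0,"z": 0,"ax": 0,"ay": 0,"az": 0,"jaw": 0.6}
    - {"x": 0,"y": 0,"z": 0,"ax": 0,"ay": 0,"az": 0,"jaw": 1}
    - {"x": 0,"y": 0,"z": 0,"ax": 0,"ay": 0,"az": 0,"jaw": 1}
    - {"x": 0,"y": 0,"z": 0,"ax": 0,"ay": 0,"az": 0,"jaw": 1}

```text
time: 14.92
eef_pos: [0.5078, -0.3299, 0.0136]
ee_rot: [-3.141, 0.0, -0.104]
ft_force: [1.0, -1.1, 0.8]
finger_gap: 0.0856
grasp_force: 0.0
```

drive_tool:
  targets:
    - {"x": 0,"y": 0,"z": -0.4,"ax": 0,"ay": 0,"az": 0,"jaw": 1}
    - {"x": 0,"y": 0,"z": -0.9,"ax": 0,"ay": 0,"az": 0,"jaw": 1}
    - {"x": 0,"y": 0,"z": -0.99,"ax": 0,"ay": 0,"az": 0,"jaw": 1}
    - {"x": 0,"y": 0,"z": -0.99,"ax": 0,"ay": 0,"az": 0,"jaw": 1}

```text
time: 15.42
eef_pos: [0.5083, -0.3304, 0.1332]
ee_rot: [3.141, -0.001, -0.104]
ft_force: [0.1, 0.1, -0.7]
finger_gap: 0.0855
grasp_force: 0.0
```

Run:
```python
from h import *
s=manip.get_obs();print(s['eef_pos'],s['ee_rot'])
plan([(.43,-.32,.18,-.103)])
```

```text
[ 0.50832982 -0.33035608  0.13323467] [ 3.14067186e+00 -1.19356308e-03 -1.04229279e-01]
x -0.658 y -0.018 z -0.391 ax 0.0003 ay -0.0004 az -0.0004 rows>=1.5
```

drive_tool:
  targets:
    - {"x": -0.658,"y": -0.018,"z": -0.39,"ax": 0,"ay": 0,"az": 0,"jaw": 1}
    - {"x": -0.658,"y": -0.018,"z": -0.39,"ax": 0,"ay": 0,"az": 0,"jaw": 1}
    - {"x": -0.658,"y": -0.018,"z": -0.39,"ax": 0,"ay": 0,"az": 0,"jaw": 1}

```text
time: 15.8
eef_pos: [0.4286, -0.3195, 0.1787]
ee_rot: [-3.141, 0.001, -0.106]
ft_force: [0.1, -0.0, 0.7]
finger_gap: 0.0853
grasp_force: 0.0
```

Run:
```python
from h import *
d=img('wrist');s=manip.get_obs();print(s['eef_pos'],s['ee_rot'])
import pickle
t=img('top');pickle.dump((d,t),open('c.pkl','wb'))
G=lambda p:(np.clip((p[:,:,::-1]/255.)**.5,0,1)*255).astype(np.uint8)
o=np.zeros((600,800,3),np.uint8)
a=cv2.resize(G(d['pixels'])[60:360,180:380],(400,600),interpolation=cv2.INTER_CUBIC)
b=cv2.resize(G(t['pixels'])[135:250,235:312],(400,597),interpolation=cv2.INTER_CUBIC)
o[:,:400]=a;o[:597,400:]=b;cv2.imwrite('pics/c4.png',o)
```

```text
[ 0.42914412 -0.31936937  0.17801589] [-3.14051018e+00  8.64128674e-04 -1.05145779e-01]
```

View pics/c4.png

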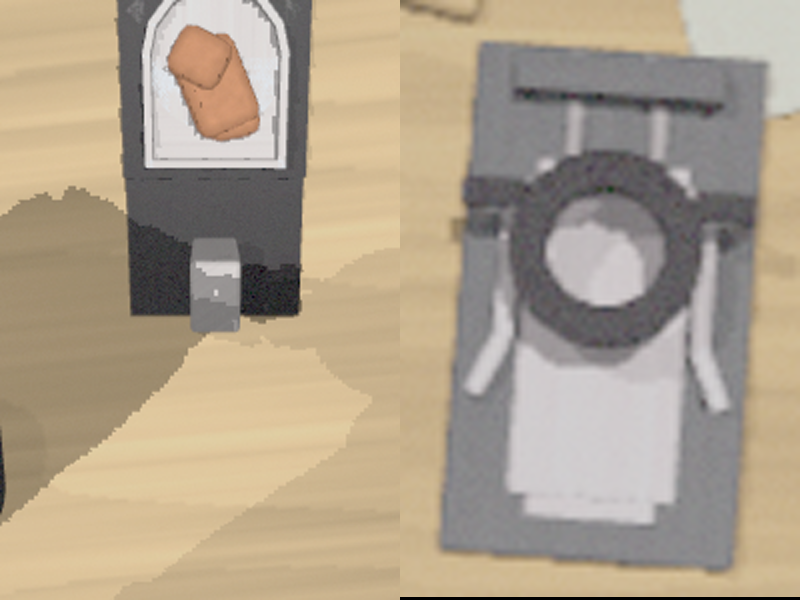

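The left half shows the dish seated flat in the recess with its round end to the nose, the handle top at about (193–239, 262–330), and the tail corners at (132,315) and (300,315). The right half shows the stage corners at (442,551), (730,570), (483,42) and (766,62), with the ring centred at about (606,249).

Run:
```python
from h import *
import pickle
d,t=pickle.load(open('c.pkl','rb'))
f=lambda *q:[np.array([180,60])+np.array(x)/2 for x in q]
h=px2w(d,f((195,262),(237,262),(191,330),(240,330)),.055);print('handle',h,'mean',h.mean(0),'w,l',np.linalg.norm(h[0]-h[1]),np.linalg.norm(h[2]-h[3]),np.linalg.norm(h[0]-h[2]))
q=px2w(d,f((132,315),(300,315)),.005);print('tail',q,q.mean(0),np.linalg.norm(q[0]-q[1]))
e=q[0]-q[1];y=np.arctan2(-e[0],e[1]);print('yaw tail',y)
u=np.array([np.cos(-.103),np.sin(-.103),0]);print('handle from tail',q.mean(0)+.023*u)
sq=400/77;S=lambda *q:[np.array([235,135])+(np.array(x)-[400,0])/[sq,597/115] for x in q]
c=px2w(t,S((442,551),(730,570),(483,42),(766,62)),.02);print('stage',c)
print('w',np.linalg.norm(c[0]-c[1]),np.linalg.norm(c[2]-c[3]),'l',np.linalg.norm(c[0]-c[2]),np.linalg.norm(c[1]-c[3]))
near=c[:2].mean(0);far=c[2:].mean(0);v=far-near;yy=np.arctan2(v[1],v[0])
for a,b in((0,1),(2,3)):
    e=c[a]-c[b];print('edge yaw',np.arctan2(-e[0],e[1]))
print('yaw axis',yy);v/=np.linalg.norm(v);m=c.mean(0);print('origin',m-.0175*v)
r=px2w(t,S((606,249)),.094)[0];print('ring',r,'origin via ring',r-.033*v)
plan([(.427,-.321,.1,-.103),(.427,-.321,.024,-.103)])
```

```text
handle [[ 0.43809269 -0.31479699  0.055     ]
 [ 0.43635883 -0.33116793  0.055     ]
 [ 0.41038896 -0.3100833   0.055     ]
 [ 0.40830995 -0.32971978  0.055     ]] mean [ 0.42328761 -0.321442    0.055     ] w,l 0.016462496437601153 0.01974622809326478 0.02810188258924002
tail [[ 0.40452289 -0.2799025   0.005     ]
 [ 0.39610981 -0.35935911  0.005     ]] [ 0.40031635 -0.3196308   0.005     ] 0.07990076476169311
yaw tail -0.10548974544878403
handle from tail [ 0.42319445 -0.32199562  0.005     ]
stage [[ 0.49728125  0.10578245  0.02      ]
 [ 0.49017767 -0.02900466  0.02      ]
 [ 0.74035227  0.09096632  0.02      ]
 [ 0.73205767 -0.04444556  0.02      ]]
w 0.1349741657529835 0.13566568789013012 l 0.24352214282510792 0.24237235131167126
edge yaw -0.052653552596378043
edge yaw -0.06117812060526149
yaw axis -0.06231116641899817
origin [0.59750118 0.03191438 0.02      ]
ring [0.63015372 0.0302544  0.094     ] origin via ring [0.59721776 0.03230934 0.094     ]
x -0.018 y 0.018 z 0.647 ax -0.0005 ay 0.0004 az -0.0005 rows>=1.2
x 0.000 y -0.000 z 0.633 ax 0.0000 ay -0.0000 az -0.0000 rows>=1.2
```

Run:
```python
from h import *
plan([(.4232,-.3218,.1,-.104),(.4232,-.3218,.024,-.104)])
```

```text
x -0.049 y 0.028 z 0.647 ax -0.0005 ay 0.0004 az -0.0002 rows>=1.2
x 0.000 y -0.000 z 0.634 ax 0.0000 ay -0.0000 az -0.0000 rows>=1.2
```

drive_tool:
  targets:
    - {"x": -0.049,"y": 0.028,"z": 0.4,"ax": 0,"ay": 0,"az": 0,"jaw": 1}
    - {"x": -0.049,"y": 0.028,"z": 0.64,"ax": 0,"ay": 0,"az": 0,"jaw": 1}
    - {"x": -0.049,"y": 0.028,"z": 0.64,"ax": 0,"ay": 0,"az": 0,"jaw": 1}

```text
time: 16.27
eef_pos: [0.4223, -0.3202, 0.0988]
ee_rot: [-3.137, 0.005, -0.104]
ft_force: [0.5, -0.1, -0.0]
finger_gap: 0.0853
grasp_force: 0.0
```

drive_tool:
  targets:
    - {"x": 0,"y": 0,"z": 0.3,"ax": 0,"ay": 0,"az": 0,"jaw": 1}
    - {"x": 0,"y": 0,"z": 0.55,"ax": 0,"ay": 0,"az": 0,"jaw": 1}
    - {"x": 0,"y": 0,"z": 0.63,"ax": 0,"ay": 0,"az": 0,"jaw": 1}
    - {"x": 0,"y": 0,"z": 0.63,"ax": 0,"ay": 0,"az": 0,"jaw": 1}

```text
time: 16.77
eef_pos: [0.4237, -0.3223, 0.0275]
ee_rot: [-3.141, 0.0, -0.104]
ft_force: [-0.3, 0.3, -0.2]
finger_gap: 0.0853
grasp_force: 0.0
```

drive_tool:
  targets:
    - {"x": 0,"y": 0,"z": 0,"ax": 0,"ay": 0,"az": 0,"jaw": -0.4}
    - {"x": 0,"y": 0,"z": 0,"ax": 0,"ay": 0,"az": 0,"jaw": -0.7}
    - {"x": 0,"y": 0,"z": 0,"ax": 0,"ay": 0,"az": 0,"jaw": -0.7}
    - {"x": 0,"y": 0,"z": 0,"ax": 0,"ay": 0,"az": 0,"jaw": -0.7}
    - {"x": 0,"y": 0,"z": 0,"ax": 0,"ay": 0,"az": 0,"jaw": -0.7}
    - {"x": 0,"y": 0,"z": 0,"ax": 0,"ay": 0,"az": 0,"jaw": -0.7}
    - {"x": 0,"y": 0,"z": 0,"ax": 0,"ay": 0,"az": 0,"jaw": -0.7}
    - {"x": 0,"y": 0,"z": 0,"ax": 0,"ay": 0,"az": 0,"jaw": -0.7}
  grip_force: 90

```text
time: 17.77
eef_pos: [0.4237, -0.3227, 0.0276]
ee_rot: [3.141, -0.001, -0.104]
ft_force: [-1.1, 0.5, 6.2]
finger_gap: 0.0186
grasp_force: 88.8
```

Run:
```python
from h import *
s=manip.get_obs();print(s['eef_pos'],s['ee_rot'],s['joint_pos'],s['finger_gap'])
d=img('wrist','w5.png')
f=lambda *q:[np.array(x) for x in q]
g=d['pixels'];b=(np.clip((g[:,:,::-1]/255.)**.5,0,1)*255).astype(np.uint8);cv2.imwrite('pics/w5b.png',cv2.resize(b[0:300,80:480],(800,600)))
```

```text
[ 0.42367506 -0.32266834  0.02764395] [ 3.14098828e+00 -6.25968943e-04 -1.04332112e-01] [-8.96715771e-01 -3.38433166e-02 -4.16936884e-01  1.18683290e+00
  2.13445826e-05  2.34920919e+00] 0.018607139832944656
```

View pics/w5b.png

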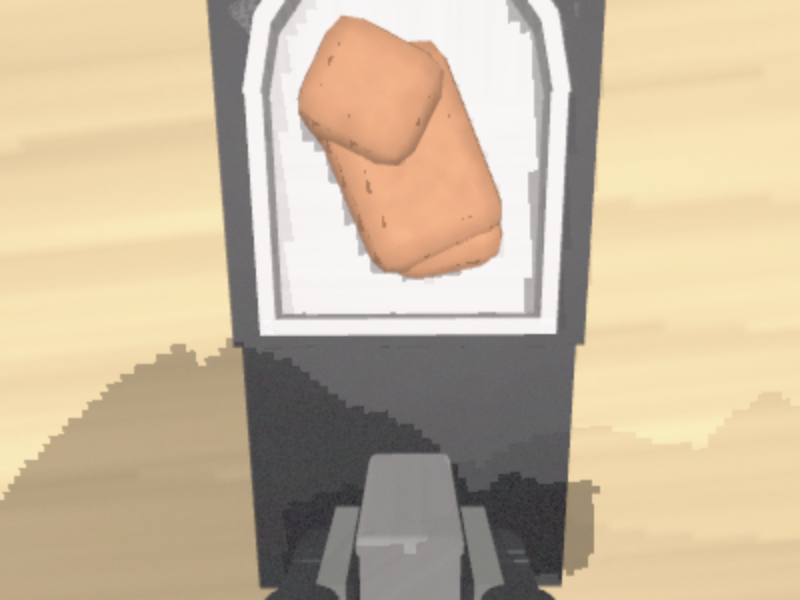

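Run:
```python
from h import *
d=manip.get_image('wrist');s=manip.get_obs();p=np.array(s['eef_pos']);Rt=R.from_euler('xyz',s['ee_rot'])
f=lambda *q:[np.array([80,0])+np.array(x)/2 for x in q]
T=lambda q,z:Rt.inv().apply(px2w(d,q,z)-p)
print('tail',T(f((260,586),(562,586)),.005));print('rim rear',T(f((235,344),(584,344)),.013))
print('dish rear top',T(f((260,336),(556,334)),.039),'plate side',T(f((245,380),(575,380)),.005))
K,Rm,t=cam(d);print('cam in tool',Rt.inv().apply(-Rm.T@t-p))
plan([(.4237,-.3227,.13,-.104),(.4207,.0427,.13,-.06)])
```

```text
tail [[-0.02352934 -0.03960281  0.0225942 ]
 [-0.02356775  0.04044815  0.02263977]]
rim rear [[ 0.04245517 -0.0398054   0.0146332 ]
 [ 0.04244007  0.03983326  0.01467855]]
dish rear top [[ 0.04835869 -0.02840619 -0.01135681]
 [ 0.04872997  0.02779833 -0.01132458]] plate side [[ 0.03228603 -0.03999025  0.02262707]
 [ 0.03226763  0.04027397  0.02267278]]
cam in tool [ 6.89691600e-02 -1.07708385e-04 -1.42965188e-01]
x 0.001 y 0.001 z -0.853 ax 0.0002 ay -0.0002 az -0.0001 rows>=1.6
x -0.112 y -0.990 z 0.000 ax -0.0000 ay 0.0000 az -0.0140 rows>=1.9
x -0.067 y -0.990 z 0.000 ax -0.0000 ay 0.0000 az 0.0000 rows>=1.9
x -0.068 y -0.990 z 0.000 ax -0.0000 ay 0.0000 az 0.0000 rows>=1.9
x -0.004 y -0.064 z 0.000 ax -0.0000 ay 0.0000 az 0.0000 rows>=0.1
```

drive_tool:
  targets:
    - {"x": 0,"y": 0,"z": -0.15,"ax": 0,"ay": 0,"az": 0,"jaw": -0.7}
    - {"x": 0,"y": 0,"z": -0.4,"ax": 0,"ay": 0,"az": 0,"jaw": -0.7}
    - {"x": 0,"y": 0,"z": -0.7,"ax": 0,"ay": 0,"az": 0,"jaw": -0.7}
    - {"x": 0,"y": 0,"z": -0.85,"ax": 0,"ay": 0,"az": 0,"jaw": -0.7}

```text
time: 18.38
eef_pos: [0.4239, -0.3229, 0.1315]
ee_rot: [3.14, -0.002, -0.104]
ft_force: [-0.6, -0.2, -2.5]
finger_gap: 0.0187
grasp_force: 88.2
```

drive_tool:
  targets:
    - {"x": -0.1,"y": -0.2,"z": 0,"ax": 0,"ay": 0,"az": -0.014,"jaw": -0.7}
    - {"x": -0.112,"y": -0.5,"z": 0,"ax": 0,"ay": 0,"az": -0.014,"jaw": -0.7}
    - {"x": -0.112,"y": -0.99,"z": 0,"ax": 0,"ay": 0,"az": -0.014,"jaw": -0.7}

```text
time: 18.75
eef_pos: [0.4219, -0.2023, 0.1287]
ee_rot: [-3.141, 0.0, -0.063]
ft_force: [1.7, 0.2, -2.8]
finger_gap: 0.0183
grasp_force: 88.4
```

drive_tool:
  targets:
    - {"x": -0.067,"y": -0.4,"z": 0,"ax": 0,"ay": 0,"az": 0,"jaw": -0.7}
    - {"x": -0.067,"y": -0.8,"z": 0,"ax": 0,"ay": 0,"az": 0,"jaw": -0.7}
    - {"x": -0.067,"y": -0.99,"z": 0,"ax": 0,"ay": 0,"az": 0,"jaw": -0.7}

```text
time: 19.12
eef_pos: [0.421, -0.0814, 0.1288]
ee_rot: [-3.141, 0.001, -0.058]
ft_force: [0.6, -0.8, -2.6]
finger_gap: 0.0184
grasp_force: 88.6
```

drive_tool:
  targets:
    - {"x": -0.068,"y": -0.4,"z": 0,"ax": 0,"ay": 0,"az": 0,"jaw": -0.7}
    - {"x": -0.068,"y": -0.7,"z": 0,"ax": 0,"ay": 0,"az": 0,"jaw": -0.7}
    - {"x": -0.068,"y": -0.99,"z": 0,"ax": 0,"ay": 0,"az": 0,"jaw": -0.7}
    - {"x": -0.068,"y": -0.99,"z": 0,"ax": 0,"ay": 0,"az": 0,"jaw": -0.7}

```text
time: 19.62
eef_pos: [0.42, 0.0373, 0.1288]
ee_rot: [-3.141, 0.001, -0.057]
ft_force: [0.0, -1.1, -2.9]
finger_gap: 0.0184
grasp_force: 88.9
```

Run:
```python
from h import *
s=manip.get_obs();print(s['eef_pos'],s['ee_rot'],s['joint_pos'],s['finger_gap'])
d=img('wrist','w6.png')
import pickle;pickle.dump((d,s),open('d.pkl','wb'))
g=d['pixels'];b=(np.clip((g[:,:,::-1]/255.)**.5,0,1)*255).astype(np.uint8);cv2.imwrite('pics/w6b.png',cv2.resize(b[0:300,80:480],(800,600)))
```

```text
[0.41998852 0.03734427 0.12876126] [-3.14088775e+00  1.00801970e-03 -5.70197649e-02] [-2.24139620e-01 -4.61173865e-01 -5.93305029e-01  1.43977639e+00
  5.27409742e-04  2.97447286e+00] 0.01836713410367184
```

View pics/w6b.png

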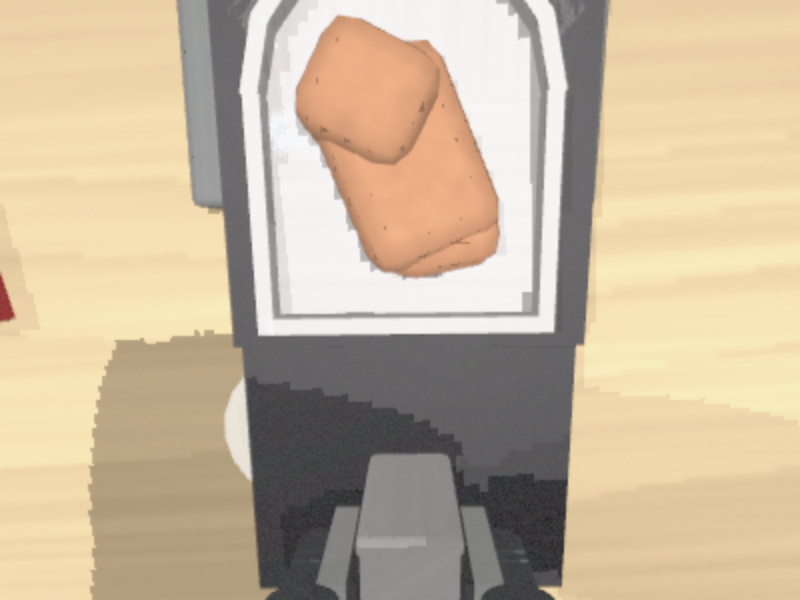

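The carrier is level and the dish home. The stage's near-left corner shows at crop (193,207).

Run:
```python
from h import *
import pickle;d,s=pickle.load(open('d.pkl','rb'))
f=lambda *q:[np.array([80,0])+np.array(x)/2 for x in q]
q=px2w(d,f((193,206),(180,5)),.02);print(q)
e=q[1]-q[0];print('yaw',np.arctan2(e[1],e[0]))
u=np.array([np.cos(.06),-np.sin(.06),0]);v=np.array([np.sin(.06),np.cos(.06),0])
o=np.array([.5974,.0321,.02]);print('expected corner',o-.105*u+.07*v)
def h(x):return o+(x-.0515)*u
for x in(-.125,-.02,.005):print(x,h(x))
plan([(*h(-.125)[:2],.13,-.06),(*h(-.125)[:2],.059,-.06)])
```

```text
[[0.49869202 0.10781587 0.02      ]
 [0.56024053 0.1032274  0.02      ]]
yaw -0.0744128290099802
expected corner [0.49678642 0.10827026 0.02      ]
-0.125 [0.4212176  0.04268365 0.02      ]
-0.02 [0.52602866 0.03638743 0.02      ]
0.005 [0.55098367 0.03488833 0.02      ]
x 0.006 y -0.054 z -0.010 ax -0.0000 ay 0.0003 az 0.0006 rows>=0.1
x -0.000 y -0.000 z 0.591 ax -0.0000 ay -0.0000 az 0.0000 rows>=1.1
```

drive_tool:
  targets:
    - {"x": 0.006,"y": -0.048,"z": 0.2,"ax": 0,"ay": 0,"az": 0.001,"jaw": -0.7}
    - {"x": 0.006,"y": -0.048,"z": 0.45,"ax": 0,"ay": 0,"az": 0.001,"jaw": -0.7}
    - {"x": 0.006,"y": -0.048,"z": 0.58,"ax": 0,"ay": 0,"az": 0.001,"jaw": -0.7}
    - {"x": 0.006,"y": -0.048,"z": 0.58,"ax": 0,"ay": 0,"az": 0.001,"jaw": -0.7}

```text
time: 20.18
eef_pos: [0.4208, 0.0408, 0.0586]
ee_rot: [-3.141, 0.002, -0.064]
ft_force: [0.9, 0.7, -2.2]
finger_gap: 0.0182
grasp_force: 88.9
```

drive_tool:
  targets:
    - {"x": 0.15,"y": 0,"z": 0,"ax": 0,"ay": 0,"az": 0,"jaw": -0.7}
    - {"x": 0.35,"y": 0,"z": 0,"ax": 0,"ay": 0,"az": 0,"jaw": -0.7}
    - {"x": 0.5,"y": 0,"z": 0,"ax": 0,"ay": 0,"az": 0,"jaw": -0.7}
    - {"x": 0.5,"y": 0,"z": 0,"ax": 0,"ay": 0,"az": 0,"jaw": -0.7}

```text
time: 20.68
eef_pos: [0.4828, 0.037, 0.0606]
ee_rot: [-3.141, -0.001, -0.063]
ft_force: [0.1, 0.1, -2.8]
finger_gap: 0.0186
grasp_force: 88.9
```

Run:
```python
from h import *
s=manip.get_obs();print(s['eef_pos'],s['ee_rot'],s['joint_pos'],s['finger_gap'],s['ft_force'])
d=img('wrist','w7.png');t=img('top');S=img('side')
import pickle;pickle.dump((d,s,t,S),open('e.pkl','wb'))
G=lambda g:(np.clip((g['pixels'][:,:,::-1]/255.)**.5,0,1)*255).astype(np.uint8)
o=np.zeros((600,800,3),np.uint8)
o[:300,:400]=G(d)[0:300,80:480]
o[:300,400:]=cv2.resize(G(t)[140:290,210:410],(400,300))
o[300:,:400]=cv2.resize(G(S)[170:270,200:333],(400,300),interpolation=cv2.INTER_CUBIC)
o[300:,400:]=cv2.resize(G(d)[0:150,180:380],(400,300),interpolation=cv2.INTER_CUBIC)
cv2.imwrite('pics/c7.png',o)
```

```text
[0.48280738 0.03697687 0.06056055] [-3.14124745e+00 -1.37145984e-03 -6.34898203e-02] [-1.94850587e-01 -2.16947806e-01 -5.23862311e-01  1.26256739e+00
  5.21866411e-04  3.01023199e+00] 0.018565635606906876 [ 0.09082487  0.11364799 -2.81041074]
```

View pics/c7.png

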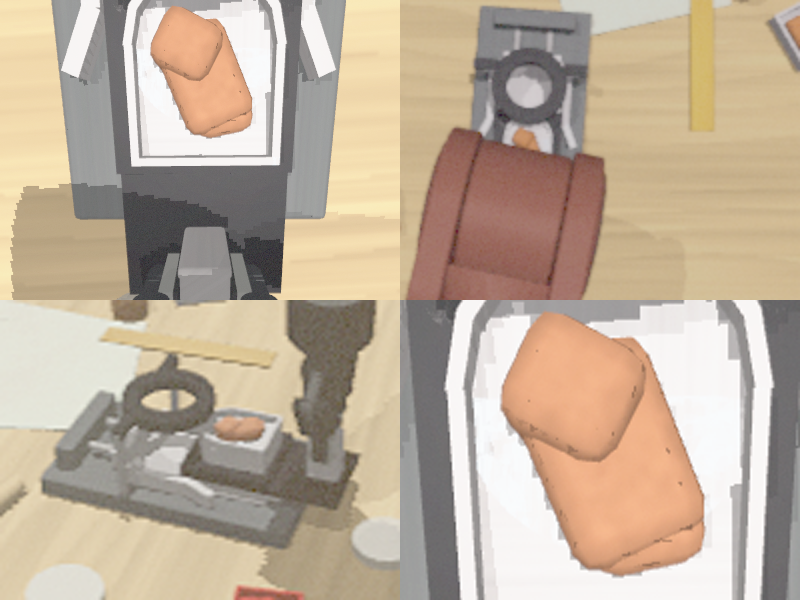

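Wrist view: the carrier is entering the flare, with the stage's near corners at (74,217) and (325,217). The guides are symmetric, and the side view shows the carrier level above the stop.

Run:
```python
from h import *
import pickle;d,s,t,S=pickle.load(open('e.pkl','rb'))
p=np.array(s['eef_pos']);Rt=R.from_euler('xyz',s['ee_rot'])
f=lambda *q:[np.array([80,0])+np.array(x) for x in q]
T=lambda q,z:Rt.inv().apply(px2w(d,q,z)-p)
a=T(f((74.5,217.5),(325.5,217.5),(58,0),(343,0)),.02);print('stage',a);print('mid',a[:2].mean(0),a[2:].mean(0))
print('side slopes',(a[2]-a[0])[1]/(a[2]-a[0])[0],(a[3]-a[1])[1]/(a[3]-a[1])[0])
g=T(f((63,71),(80,78),(335,70),(318,77)),.036);print('flare ends',g)
g=d['pixels'];gr=cv2.cvtColor(g,cv2.COLOR_RGB2GRAY).astype(int)
print(gr[205:225,170].tolist(),gr[205:225,390].tolist(),gr[205,145:165].tolist(),gr[205,396:416].tolist())
print('carrier plate',T(f((123.5,200),(287.5,200)),p[2]-.0226))
```

```text
stage [[ 0.01280927 -0.07181703  0.04060294]
 [ 0.01281373  0.06657007  0.04055518]
 [ 0.11925863 -0.06874075  0.04074787]
 [ 0.11925435  0.06471979  0.0407018 ]]
mid [ 0.0128115  -0.00262348  0.04057906] [ 0.11925649 -0.00201048  0.04072484]
side slopes 0.028899000930631018 -0.017383224241405017
flare ends [[ 0.08654177 -0.06375758  0.02470127]
 [ 0.08358842 -0.05640093  0.02469468]
 [ 0.08695954  0.05848955  0.02465964]
 [ 0.08401091  0.05111359  0.02465814]]
[53, 53, 53, 55, 54, 53, 52, 54, 55, 56, 54, 50, 50, 52, 82, 115, 116, 115, 114, 115] [100, 101, 100, 101, 99, 100, 99, 99, 99, 99, 84, 80, 74, 88, 155, 185, 180, 176, 172, 171] [108, 109, 110, 108, 107, 108, 108, 108, 78, 53, 51, 54, 52, 52, 52, 52, 54, 52, 54, 52] [101, 101, 101, 99, 100, 100, 102, 97, 90, 83, 169, 211, 212, 212, 213, 212, 213, 212, 213, 212]
carrier plate [[ 0.02727288 -0.03986554  0.02265119]
 [ 0.02727499  0.04056362  0.02262343]]
```

drive_tool:
  targets:
    - {"x": 0,"y": -0.0225,"z": 0.025,"ax": 0,"ay": 0,"az": 0,"jaw": -0.7}
    - {"x": 0,"y": -0.0225,"z": 0.025,"ax": 0,"ay": 0,"az": 0,"jaw": -0.7}
    - {"x": 0.1,"y": -0.0225,"z": 0.025,"ax": 0,"ay": 0,"az": 0,"jaw": -0.7}
    - {"x": 0.2,"y": -0.0225,"z": 0.025,"ax": 0,"ay": 0,"az": 0,"jaw": -0.7}
    - {"x": 0.3,"y": -0.0225,"z": 0.025,"ax": 0,"ay": 0,"az": 0,"jaw": -0.7}
    - {"x": 0.4,"y": -0.0225,"z": 0.025,"ax": 0,"ay": 0,"az": 0,"jaw": -0.7}
    - {"x": 0.4,"y": -0.0225,"z": 0.025,"ax": 0,"ay": 0,"az": 0,"jaw": -0.7}

```text
time: 21.7
eef_pos: [0.53, 0.0369, 0.0564]
ee_rot: [-3.142, 0.0, -0.063]
ft_force: [0.4, 0.3, -2.9]
finger_gap: 0.0186
grasp_force: 88.9
```

Run:
```python
from h import *
d=img('wrist','w8.png');s=manip.get_obs();print(s['eef_pos'],s['ee_rot'],s['joint_pos'][5],s['ft_force'],s['wrist_torque'])
p=np.array(s['eef_pos']);Rt=R.from_euler('xyz',s['ee_rot']);gr=cv2.cvtColor(d['pixels'],cv2.COLOR_RGB2GRAY).astype(int)
for r in (200,): print(r,gr[r,140:215].tolist(),gr[r,360:430].tolist())
```

```text
[0.52940885 0.0369852  0.05627825] [-3.14146262e+00  6.53926542e-04 -6.33164385e-02] 3.027923722107555 [-0.62145736 -0.45217672 -2.32829122] [0.01874195 0.15279355 0.03780592]
200 [118, 119, 119, 119, 120, 119, 120, 118, 118, 119, 117, 118, 119, 118, 119, 67, 57, 58, 58, 57, 58, 59, 59, 61, 62, 61, 59, 60, 59, 59, 60, 58, 60, 58, 58, 58, 58, 58, 58, 58, 58, 60, 60, 59, 59, 59, 59, 59, 59, 59, 59, 61, 61, 60, 61, 60, 59, 61, 63, 61, 62, 62, 59, 29, 25, 26, 28, 25, 26, 25, 25, 27, 27, 24, 27] [48, 48, 49, 47, 47, 47, 84, 96, 113, 113, 112, 112, 112, 114, 115, 116, 116, 117, 117, 116, 115, 113, 111, 109, 110, 111, 110, 112, 113, 111, 110, 109, 112, 113, 112, 114, 113, 112, 111, 113, 114, 115, 115, 115, 114, 113, 113, 114, 114, 114, 112, 110, 107, 100, 123, 209, 213, 213, 212, 212, 213, 211, 211, 210, 211, 211, 210, 212, 211, 211]
```

drive_tool:
  targets:
    - {"x": 0.06,"y": -0.004,"z": 0,"ax": 0,"ay": 0,"az": 0,"jaw": -0.7}
    - {"x": 0.12,"y": -0.004,"z": 0,"ax": 0,"ay": 0,"az": 0,"jaw": -0.7}
    - {"x": 0.17,"y": -0.004,"z": 0,"ax": 0,"ay": 0,"az": 0,"jaw": -0.7}
    - {"x": 0.2,"y": -0.004,"z": 0,"ax": 0,"ay": 0,"az": 0,"jaw": -0.7}
    - {"x": 0.2,"y": -0.004,"z": 0,"ax": 0,"ay": 0,"az": 0,"jaw": -0.7}

```text
time: 22.38
eef_pos: [0.553, 0.0361, 0.0561]
ee_rot: [-3.141, 0.002, -0.063]
ft_force: [-8.2, 1.2, -0.5]
finger_gap: 0.0186
grasp_force: 89.2
```

Run:
```python
from h import *
d=img('wrist');s=manip.get_obs();print(s['eef_pos'],s['ee_rot'],s['joint_pos'][5],s['ft_force'],s['wrist_torque'])
gr=cv2.cvtColor(d['pixels'],cv2.COLOR_RGB2GRAY).astype(int)
G=lambda g:(np.clip((g['pixels'][:,:,::-1]/255.)**.5,0,1)*255).astype(np.uint8)
S=img('side')
o=np.zeros((600,800,3),np.uint8)
o[:,:400]=cv2.resize(G(d)[0:300,160:360+50],(400,480))[:480] if 0 else np.vstack([cv2.resize(G(d)[0:300,80:480],(400,300)),cv2.resize(G(S)[170:270,200:333],(400,300),interpolation=cv2.INTER_CUBIC)])
o[:,400:]=cv2.resize(G(d)[180:300,145:225],(400,600),interpolation=cv2.INTER_CUBIC)
cv2.imwrite('pics/c9.png',o)
```

```text
[0.55284581 0.03611418 0.05605594] [-3.14133445e+00  2.25963776e-03 -6.32679936e-02] 3.0339719324291563 [-7.1079413  -0.54025756  0.70305173] [0.19820121 1.28474664 0.0206288 ]
```

View pics/c9.png

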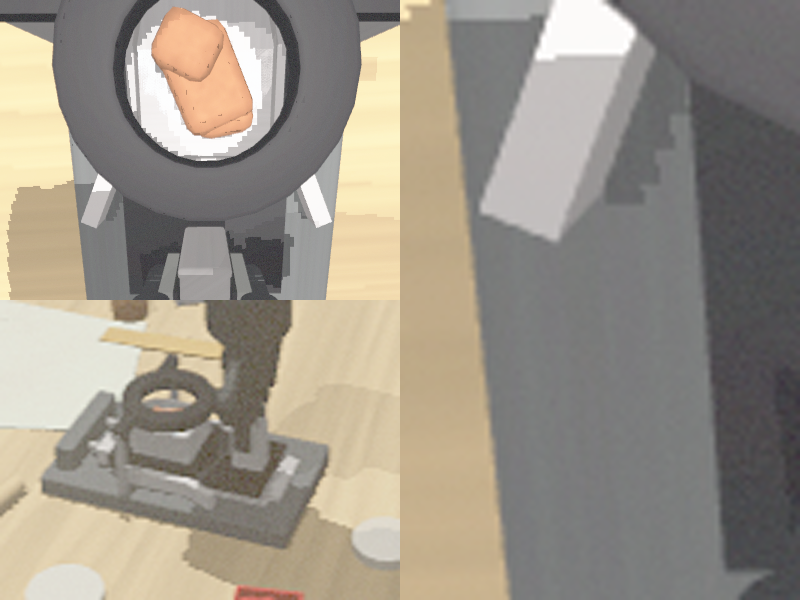

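The nose is against the jaw with about 7 N, so roughly 15 mm of travel, or nest x ≈ +6. The side view shows the tail in front of the light stop bar, so I'm letting the carrier down.

drive_tool:
  targets:
    - {"x": 0,"y": 0,"z": 0.02,"ax": 0,"ay": 0,"az": 0,"jaw": -0.7}
    - {"x": 0,"y": 0,"z": 0.04,"ax": 0,"ay": 0,"az": 0,"jaw": -0.7}
    - {"x": 0,"y": 0,"z": 0.055,"ax": 0,"ay": 0,"az": 0,"jaw": -0.7}
    - {"x": 0,"y": 0,"z": 0.062,"ax": 0,"ay": 0,"az": 0,"jaw": -0.7}
    - {"x": 0,"y": 0,"z": 0.068,"ax": 0,"ay": 0,"az": 0,"jaw": -0.7}
    - {"x": 0,"y": 0,"z": 0.068,"ax": 0,"ay": 0,"az": 0,"jaw": -0.7}

```text
time: 23.22
eef_pos: [0.5528, 0.0361, 0.048]
ee_rot: [-3.141, 0.002, -0.063]
ft_force: [-6.8, 0.2, 0.5]
finger_gap: 0.0186
grasp_force: 89.4
```

drive_tool:
  targets:
    - {"x": 0,"y": 0,"z": 0.006,"ax": 0,"ay": 0,"az": 0,"jaw": -0.7}
    - {"x": 0,"y": 0,"z": 0.008,"ax": 0,"ay": 0,"az": 0,"jaw": -0.7}
    - {"x": -0.02,"y": 0,"z": 0.008,"ax": 0,"ay": 0,"az": 0,"jaw": -0.7}
    - {"x": -0.04,"y": 0,"z": 0.008,"ax": 0,"ay": 0,"az": 0,"jaw": -0.7}
    - {"x": -0.04,"y": 0,"z": 0.008,"ax": 0,"ay": 0,"az": 0,"jaw": -0.7}

```text
time: 23.85
eef_pos: [0.5486, 0.0363, 0.0476]
ee_rot: [-3.142, 0.0, -0.063]
ft_force: [-6.3, 0.6, 5.1]
finger_gap: 0.0183
grasp_force: 89.8
```

Contact with the stage floor (fz +5 N) and the jaw is still pushing. I'll release gently, then retreat straight up.

drive_tool:
  targets:
    - {"x": 0,"y": 0,"z": 0,"ax": 0,"ay": 0,"az": 0,"jaw": -0.4}
    - {"x": 0,"y": 0,"z": 0,"ax": 0,"ay": 0,"az": 0,"jaw": -0.2}
    - {"x": 0,"y": 0,"z": 0,"ax": 0,"ay": 0,"az": 0,"jaw": 0.0}
    - {"x": 0,"y": 0,"z": 0,"ax": 0,"ay": 0,"az": 0,"jaw": 0.0}
    - {"x": 0,"y": 0,"z": 0,"ax": 0,"ay": 0,"az": 0,"jaw": 0.0}

```text
time: 24.48
eef_pos: [0.5488, 0.0362, 0.0473]
ee_rot: [-3.141, 0.0, -0.063]
ft_force: [1.1, -0.1, 0.4]
finger_gap: 0.043
grasp_force: 0.0
```

drive_tool:
  targets:
    - {"x": 0,"y": 0,"z": -0.2,"ax": 0,"ay": 0,"az": 0,"jaw": 0.0}
    - {"x": 0,"y": 0,"z": -0.5,"ax": 0,"ay": 0,"az": 0,"jaw": 0.0}
    - {"x": 0,"y": 0,"z": -0.95,"ax": 0,"ay": 0,"az": 0,"jaw": 0.0}
    - {"x": 0,"y": 0,"z": -0.95,"ax": 0,"ay": 0,"az": 0,"jaw": 0.0}

```text
time: 24.98
eef_pos: [0.5513, 0.0358, 0.1662]
ee_rot: [3.141, -0.007, -0.063]
ft_force: [0.8, 0.0, -1.2]
finger_gap: 0.0429
grasp_force: 0.0
```

drive_tool:
  targets:
    - {"x": -0.4,"y": 0,"z": -0.2,"ax": 0,"ay": 0,"az": 0,"jaw": 0.0}
    - {"x": -0.8,"y": 0,"z": -0.2,"ax": 0,"ay": 0,"az": 0,"jaw": 0.0}
    - {"x": -0.9,"y": 0,"z": -0.2,"ax": 0,"ay": 0,"az": 0,"jaw": 0.0}
    - {"x": -0.9,"y": 0,"z": -0.2,"ax": 0,"ay": 0,"az": 0,"jaw": 0.0}

```text
time: 25.48
eef_pos: [0.4406, 0.0432, 0.185]
ee_rot: [-3.141, -0.0, -0.063]
ft_force: [0.1, 0.2, 0.3]
finger_gap: 0.0428
grasp_force: 0.0
```

Run:
```python
from h import *
s=manip.get_obs();print(s['eef_pos'],s['ee_rot'],s['ft_force'])
d=img('wrist');S=img('side')
import pickle;pickle.dump((d,s),open('f.pkl','wb'))
G=lambda g:(np.clip((g['pixels'][:,:,::-1]/255.)**.5,0,1)*255).astype(np.uint8)
o=np.zeros((600,800,3),np.uint8)
o[:,:400]=cv2.resize(G(d)[0:300,180:380],(400,600),interpolation=cv2.INTER_CUBIC)
o[:300,400:]=cv2.resize(G(S)[170:270,200:333],(400,300),interpolation=cv2.INTER_CUBIC)
cv2.imwrite('pics/c10.png',o)
```

```text
[0.44058307 0.04316498 0.184967  ] [-3.14147008e+00 -2.65603340e-04 -6.34388678e-02] [0.09624823 0.2062318  0.25927292]
```

View pics/c10.png

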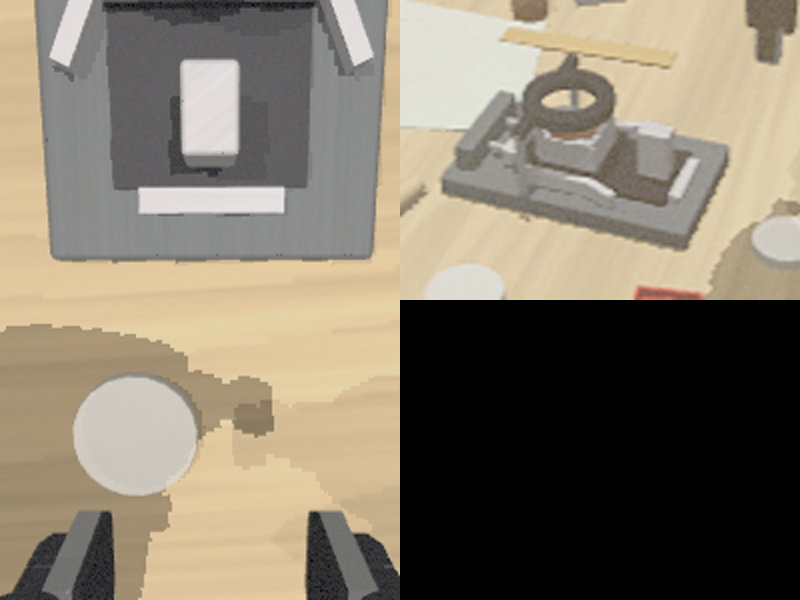

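The tail edge (113–308, 187) lies directly against the inner edge of the rear stop. The carrier sits flat and square between the guides, the dish is in place under the ring, and the arm is clear. Handing in.

```bash
python3 -c "
from station import manip
print(manip.close_job())"
```

```text
the job is handed in; nothing more can be done
None
```

I set the dish in the carrier, clamped the carrier flat on the stage between jaw and rear stop, let go and handed the job in at about 25.5 s; the last pictures show it seated, but no verdict came back.

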